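# Feed the instrument block past the disinfection lamp rail with the push stick

### The job

Pick up the wooden push stick by its handle, put its nose in the notch in the tail of the green block, press the block flat against the rail's sprung face before the lamp window, and feed it slowly along to the black end stop. All along the window keep the sprung face pushed in about half-way, never let out or bottomed; the rail may run askew, so follow it by feel. Touch the block only with the stick; leave it touching rail and stop, stand the stick upright on the bare table, disturb nothing else.

Things in the scene. Friction and masses are not known exactly. Their poses are not given: they have to be found in the camera images.
- lane_board: Grey lane board, 340 x 165 x 10 mm (y = -75 to 90), fixed. Origin on its underside, mid-length; x = feed direction (robot's left to right), y = across to the rail (away from robot). Lane surface z = 10 mm. Stop face: plane x = 150 mm; block home: its centre at x = 100 mm, less up to 3 mm if it stands askew. Blue lamp window, with a blue mark across the lane at each end: x = -45 to 95 mm.
- rail: Foot of the lamp rail, fixed on the board (axes as board, origin board x 0, y 84, z 10 mm). The rail bar on it was clamped by hand: its face, unpressed, is at board y = 45 mm at the entry (x = -165 mm) but the bar may run up to 3.5 degrees out of parallel either way, up to 19 mm in or out at the stop end; NOT measured: follow it by feel. It does not yield. 320 mm long, top 43 mm above table (screws 51).
- press_face (a joint): Sprung front face of the rail (the lamp switch): 0 = out, grows as the block presses it straight into the rail, up to 8 mm (hard end). About 0.3 N to start and 1 N per mm. 3 to 4 mm is right; lamp goes out below about 1 mm; over 6 mm is forcing it.
- stop: Black fixed end stop across the lane, 16 x 85 x 24 mm, rigid. Origin: centre of its underside, at board x = 158, y = 0.5, z = 10 mm; axes as the board. The block comes up against its face at board x = 150 mm.
- block: Green instrument block, loose on the lane, 100 (x, forward) x 70 (y) x 36 mm, steel tips up to 21 mm high on top; about 0.32 kg and varying friction (1 to 4 newtons to slide). Origin: centre of its underside. Notch in its tail, open to rear and top, 30 mm wide (y = -15 to 15), from the tail at x = -50 mm to its flat bottom at x = 5 mm, full height.
- block_center (a point): Centre of the instrument block, 18 mm above its underside; axes as the block.
- stick: Wooden push stick, 0.12 kg, loose, upright on its sole on the table left of the board. Origin on its underside; x points to the nose. Sole 90 x 32 x 12 mm (x = -60 to 30); upright handle 40 (x = -10 to 30) x 20 (y) mm, z = 12 to 82; nose bar 18 mm wide, z = 4 to 28, ending in a black round rubber nose of radius 9 mm.
- stick_grip (a point): Grip point: centre of the stick's upright handle, 55 mm above its underside (origin x = 10 mm). Grasp from above across the 20 mm thickness (stick y). Axes as the stick.
- stick_nose (a point): Axis of the round rubber nose (radius 9 mm) 16 mm above the stick's underside, 77 mm ahead of the grip point. Axes as the stick; the tip is 9 mm further ahead.
- vial_1: Brown glass vial with red cap, 43 x 77 mm, bystander. Origin: centre of its underside.
- vial_2: Clear glass vial with blue cap, 43 x 77 mm, bystander. Origin: centre of its underside.
- tape_roll: White tape roll, 62 x 25 mm, bystander. Origin: centre of its underside.
- syringe_1: Syringe lying on the table, 118 mm, bystander. Origin: centre of its underside.
- cup_white: Small white plastic tub, 68 x 50 mm, bystander. Origin: centre of its underside.
- marker_1: Marker pen, white with blue cap, 132 mm, bystander. Origin: centre of its underside.
- forceps_4: Steel thumb forceps, 132 mm, bystander. Origin: centre of its underside.
Mind the look-alikes: they are no part of the job. What is shaped like the block but red is not meant.

How it is judged:
By the outcome, as a careful person would: the job done as asked, in the order asked, and still so for the second after the job is handed in, with the robot touching nothing.
It also fails if it takes over 72 s, if anything falls off the work surface, if the arm or the gripper's body presses on something with over 40 N, if the wrist force passes 120 N, or if a joint passes its speed limit or range.

### The arm

A 6-joint arm with a two-finger parallel gripper is mounted at the origin on a cart in front of the work surface, level with it; the furniture and walls round the work are solid. World frame = base frame: x ahead of the robot, y to its left, z up, the work surface at z = 0. Lengths are in m, angles in rad, forces in N, time in s.
With the tool pointing down it reaches from about 0.325 to 0.85 m from the base axis. Payload 4.4 kg.
Tool frame: the origin (TCP) lies midway between the tips of the shut fingers; the grasp point (between the pads) lies 19 mm behind it; y points along the fingers, z is the direction in which the jaws open and shut, and the axes are right-handed (so a half turn about y gives the same grasp; the last joint's range is limited). The gripper opens to 94 mm and grips with 3 to 60 N. Pads are 16 mm wide; open, the fingers measure 119 mm over their backs; the gripper's body (75 mm by 177 mm) begins 78 mm behind the grasp point.
Start: joints at [0.966, 0.207, 1.542, -0, 1.393, -0.15], TCP at [0.253, 0.517, 0.205] pointing down, gripper open.
Joint ranges: [-2.73, 2.73], [-0.86, 2.22], [0.23, 2.46], [-1.11, 4.25], [0.08, 2.63], [-2.82, 2.82]. Speed limits (rad/s): [2.79, 2.79, 3.14, 3.14, 3.14, 3.14].

### API

Orientations are given as a rotation vector (axis times angle).
In Python, from workcell import robot, camera, camera_params gives the robot as it stands.
- The arm moves only by the tool arm_command, never from a script. Its argument "steps" is a list that holds one entry, the list of rows, each a list of 7 numbers: the turn, a rotation vector about the tool's x, y, z in degrees, then the shift along the tool's x, y, z in cm, then the gripper command: -1 is fully open, 1 is shut, values between are in proportion. In form: [[[rx, ry, rz, x, y, z, jaw], ...]]. A call has 1 to 8 rows; each row is the pose to reach, as a shift and turn from the pose measured when the call began, along the tool's axes at that moment; what a row does not reach only later rows make up. A row lasts 1/8 s, in which the tool goes at most 62.5 mm and 10.7 degrees, less where a joint would pass 70% of its speed; a pose out of reach is approached as far as the arm can. A call with a gripper value outside its range is refused whole. The fingers move at their own pace and stop on an object; the grip force is fixed at half the most. Time passes only in rows, so rows that repeat a pose let the fingers close. It gives the time, the measured TCP pose, the force and the opening at its end, in the units of the state.
- robot.get_obs(): the state, without advancing time (a new reading comes with each control period).
- camera(name): name is "scene" or "side" or "wrist"; returns (picture, depth): 480x640x3 uint8, red, green, blue; 480x640 float32, m along the optical axis (not along the pixel's ray), 0 where there is no reading.
- camera_params(name): a dict with "fovy" (degrees; the focal length in pixels is half the picture's height over the tangent of half this angle, whatever the lens; pixels are square), "cx", "cy" (the principal point, pixels), "R" (3x3) and "t" (3): a world point X has camera coordinates R X + t; the wrist camera has in their place "hand_eye" (4x4, takes a point from camera to tool coordinates, whose origin is the TCP and whose axes are the tool frame's). Camera axes: x right, y down, z forward; pixel columns grow to the right and rows downward; lengths in m; the calibration is good to about 2 mm. The wrist camera is an equidistant fisheye: a pixel r from the principal point sees the ray r / f radians off the axis. A picture is of the moment at which its call begins: read the wrist's pose just before it. camera_params takes no time and is no camera call.
- robot.close_job(): hands the job in, once; it reports no verdict.
The state is a dict: "clock": time; "joints": joint angles; "joint_vel": joint speeds; "effort": joint torques, N m; "ee_pos": TCP position; "tool_rot": TCP orientation; "force": force on the tool from outside, world axes, zero at the start; "moment": the same for the moment, N m; "opening": opening from 0.0 (shut) to 1.0 (fully open).
Only numpy, scipy, OpenCV 4.12 (cv2) and the standard library are available. Lean on these libraries where they do the work, as an engineer would, in place of code of your own. Each camera call takes 0.05 s, during which the arm holds its last target.

## Working session

There is one attempt and no reset: what is moved stays moved. The work goes in short steps, Python scripts to look and compute and a tool call to move; the robot and the scene stay as the last step left them, time stands still between calls to the robot, and variables do not carry over. Pictures are saved under pics/ and viewed, and the job is handed in when it is done.

Besides the shell and the picture viewer there is one more tool, called after ">>>" by a JSON object that holds its "method" and its "body", one argument or row to a line. arm_command: Moves the arm, as the interface text tells. Its arguments: {"type":"object","properties":{"steps":{"type":"array","items":{"type":"array","items":{"type":"array","items":{"type":"number"}}}}},"required":["steps"]}

```bash
ls; mkdir -p pics
python3 - <<'E'
from workcell import robot,camera,camera_params
import cv2
o=robot.get_obs();print(o)
for n in("scene","side","wrist"):
    p,d=camera(n);cv2.imwrite(f"pics/{n}0.png",p[...,::-1]);import numpy as np;np.save(f"pics/{n}0d.npy",d)
    print(n,camera_params(n))
E
```

```text
pics
{'clock': 0.0, 'joints': array([ 9.65494288e-01,  2.07414078e-01,  1.54295519e+00,  1.59983949e-05,
        1.39349303e+00, -1.50480959e-01]), 'joint_vel': array([ 0.00201834,  0.00122502,  0.00020911,  0.00219455,  0.00039507,
       -0.00111422]), 'effort': array([ 8.85242207e-04, -3.70867717e+01, -2.81420374e+01,  6.98133046e-02,
        3.59763438e-02, -1.67026515e-04]), 'ee_pos': array([0.25212752, 0.51587358, 0.2042936 ]), 'tool_rot': array([-1.54332297,  0.35743718, -0.3560889 ]), 'force': array([-0.62045995,  0.18435805, -0.5403001 ]), 'moment': array([ 0.03085246, -0.0156031 , -0.01144854]), 'opening': 1.0045915547392243}
scene {'fovy': 47.589395087350134, 'cx': 315.56204434473807, 'cy': 233.1111755961199, 'R': array([[ 0.52153406, -0.85322737, -0.00229818],
       [-0.41238269, -0.24970851, -0.87611995],
       [ 0.74695565,  0.45787413, -0.48208769]]), 't': array([-0.31257984,  0.30784416,  1.07646941])}
side {'fovy': 54.701852046764614, 'cx': 323.1317294956422, 'cy': 241.97851275411267, 'R': array([[ 0.91766202, -0.3969712 ,  0.01761504],
       [-0.14302073, -0.37132447, -0.91742205],
       [ 0.37073103,  0.83936405, -0.39752547]]), 't': array([-0.54951703,  0.1354292 ,  0.93876516])}
wrist {'fovy': 65.70646984690485, 'cx': 317.60402570163535, 'cy': 240.3526762300235, 'hand_eye': array([[ 5.20287561e-05,  9.71613310e-01,  2.36574666e-01,
        -6.78131483e-02],
       [ 4.21246157e-04, -2.36574666e-01,  9.71613220e-01,
        -1.79745278e-01],
       [ 9.99999910e-01,  4.91043414e-05, -4.21597058e-04,
         9.01792440e-04],
       [ 0.00000000e+00,  0.00000000e+00,  0.00000000e+00,
         1.00000000e+00]])}
```

View pics/scene0.png

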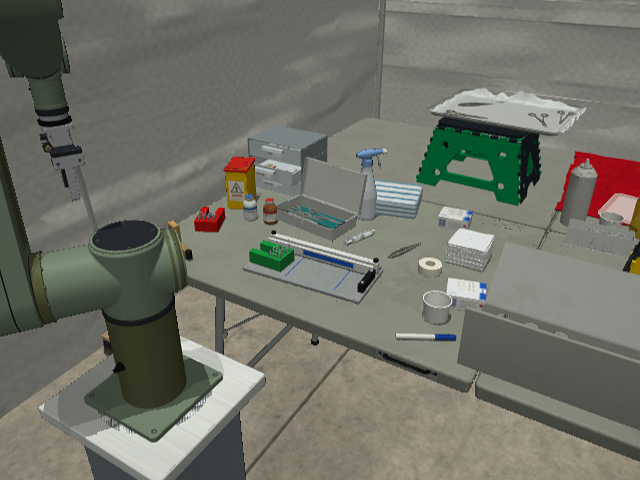

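View pics/side0.png

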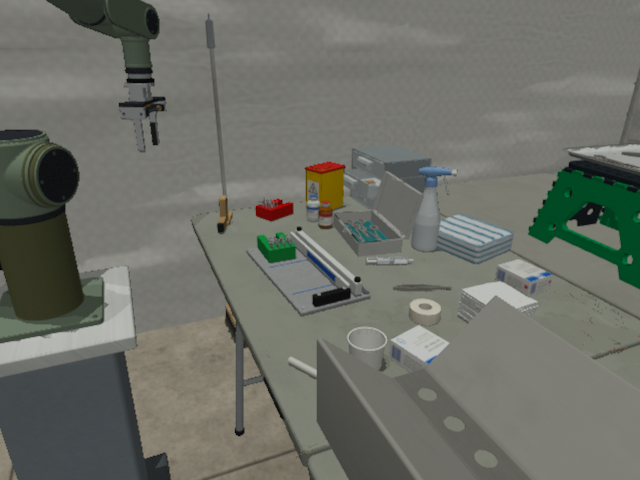

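View pics/wrist0.png

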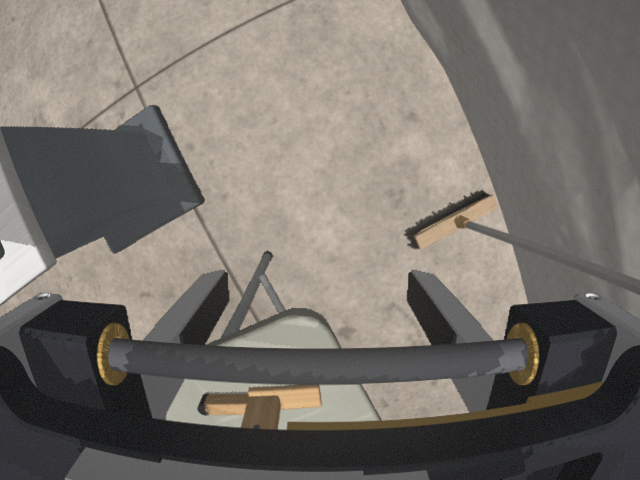

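```bash
cat > h.py <<'E'
import numpy as np,cv2
from scipy.spatial.transform import Rotation as Ro
from workcell import robot,camera,camera_params
def cam(n):
    p=camera_params(n);f=240/np.tan(np.radians(p['fovy']/2));return p,f
def un(n,u,v,d):
    p,f=cam(n);c=np.array([(u-p['cx'])/f*d,(v-p['cy'])/f*d,d]);return p['R'].T@(c-p['t'])
def ray(n,u,v,z):
    p,f=cam(n);c=p['R'].T@np.array([(u-p['cx'])/f,(v-p['cy'])/f,1.]);o=-p['R'].T@p['t'];return o+c*(z-o[2])/c[2]
def proj(n,X):
    p,f=cam(n);X=np.atleast_2d(X)@p['R'].T+p['t'];return np.c_[X[:,0]/X[:,2]*f+p['cx'],X[:,1]/X[:,2]*f+p['cy']]
def wproj(X,ee,rv):
    p,f=cam('wrist');T=p['hand_eye'];R=Ro.from_rotvec(rv).as_matrix()
    t=(np.atleast_2d(X)-ee)@R; c=(t-T[:3,3])@T[:3,:3]
    th=np.arctan2(np.hypot(c[:,0],c[:,1]),c[:,2]);ph=np.arctan2(c[:,1],c[:,0])
    return np.c_[p['cx']+f*th*np.cos(ph),p['cy']+f*th*np.sin(ph)]
def wray(u,v,z,ee,rv):
    p,f=cam('wrist');T=p['hand_eye'];R=Ro.from_rotvec(rv).as_matrix()
    dx,dy=u-p['cx'],v-p['cy'];r=np.hypot(dx,dy);th=r/f
    c=np.array([dx/r*np.sin(th),dy/r*np.sin(th),np.cos(th)])
    d=R@(T[:3,:3]@c);o=ee+R@T[:3,3];return o+d*(z-o[2])/d[2]
def crop(src,out,x0,y0,w,h,k):
    im=cv2.imread(src)[y0:y0+h,x0:x0+w];cv2.imwrite(out,cv2.resize(im,None,fx=k,fy=k,interpolation=cv2.INTER_CUBIC))
E
python3 - <<'E'
from h import *
crop("pics/scene0.png","pics/s1.png",150,190,240,120,3.3)
crop("pics/side0.png","pics/d1.png",190,180,200,140,4)
crop("pics/wrist0.png","pics/w1.png",150,360,260,90,3)
E
```

```text
(no output)
```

View pics/s1.png

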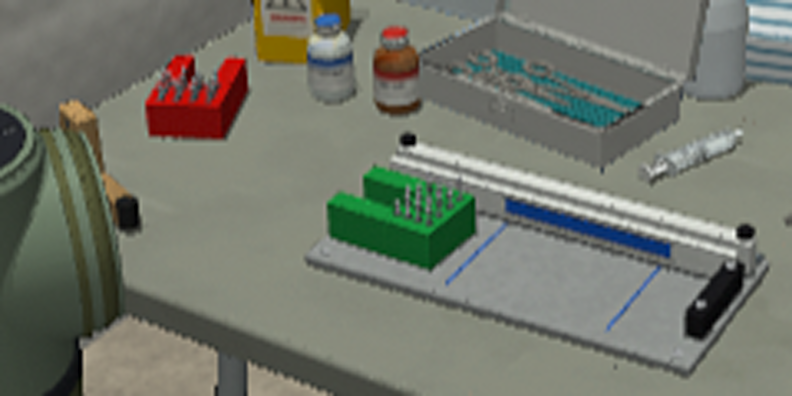

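View pics/d1.png

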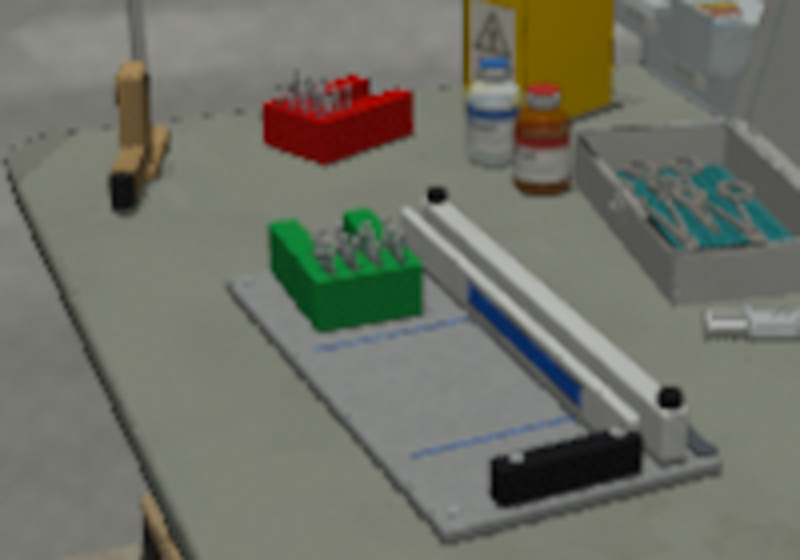

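View pics/w1.png

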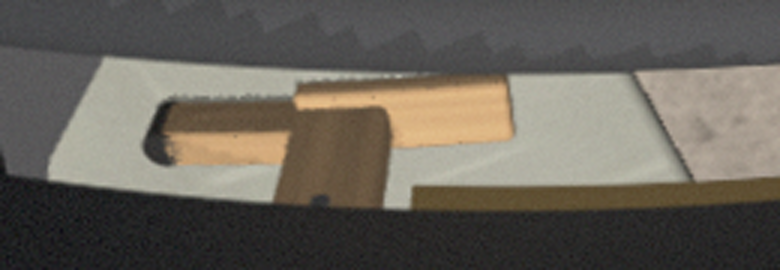

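```bash
cat >> h.py <<'E'
from scipy.optimize import least_squares
def pose(q,P):
    P=np.atleast_2d(P).astype(float);c,s=np.cos(q[2]),np.sin(q[2])
    return np.c_[q[0]+c*P[:,0]-s*P[:,1],q[1]+s*P[:,0]+c*P[:,1],P[:,2]]
def fit(obs,q0,ee=None,rv=None):
    # obs: (cam,P(m),uv)
    def r(q):
        o=[]
        for n,P,uv in obs:
            X=pose(q,P)
            o+=list(((proj(n,X) if n!='wrist' else wproj(X,ee,rv))[0]-uv))
        return o
    s=least_squares(r,q0,loss='soft_l1');return s.x,np.array(r(s.x)).reshape(-1,2)
E
python3 - <<'E'
from h import *
S=lambda x,y:np.array([150+x/3.3,190+y/3.3])
D=lambda x,y:np.array([190+x/4,180+y/4])
m=1e-3
A=lambda *a:np.array(a)*m
obs=[('scene',A(-170,-75,10),S(307,258)),('scene',A(170,-75,10),S(687,368)),('scene',A(170,90,10),S(768,258)),
('scene',A(150,43,34),S(738,262)),('scene',A(150,-42,34),S(687,308)),
('side',A(-170,-75,10),D(229,283)),('side',A(170,-75,10),D(447,535)),('side',A(170,90,10),D(720,460)),
('side',A(-45,-75,10),D(315,350)) ,('side',A(95,-75,10),D(412,457)),('scene',A(-45,-75,10),S(447,284)),('scene',A(95,-75,10),S(608,328))]
obs=obs[:8]
b,r=fit(obs,[0.5,0.2,-1.57]);print('board',b,np.degrees(b[2]));print(r.round(1))
X=[ray('side',*D(315,350),.01),ray('side',*D(412,457),.01),ray('scene',*S(447,284),.01),ray('scene',*S(608,328),.01)]
c,s=np.cos(b[2]),np.sin(b[2])
tob=lambda X:np.array([c*(X[0]-b[0])+s*(X[1]-b[1]),-s*(X[0]-b[0])+c*(X[1]-b[1]),X[2]])*1e3
for x in X: print(tob(x).round(1))
# block: top z=46
obs=[('scene',A(50,-35,46),S(432,236)),('scene',A(50,35,46),S(476,193)),('scene',A(-50,-35,46),S(328,203)),('scene',A(-50,35,46),S(375,168)),
('side',A(50,-35,46),D(317,290)),('side',A(50,35,46),D(421,262)),('side',A(-50,-35,46),D(271,226)),('side',A(-50,35,46),D(347,212)),
('scene',A(50,-35,10),S(432,268)),('side',A(50,-35,10),D(317,329)),('side',A(50,35,10),D(421,310))]
q,r=fit(obs,[0.5,0.3,-1.57]);print('block',q,np.degrees(q[2]),tob(np.r_[q[:2],.028]));print(r.round(1))
# stick
obs=[('side',A(95,0,0),D(124,212)),('side',A(86,9,28),D(112,172)),('side',A(86,-9,28),D(135,178)),('side',A(30,10,82),D(118,66)),('side',A(30,-10,82),D(143,68)),
('scene',A(30,10,82),S(90,108))]
obs=obs[:5]
q,r=fit(obs,[0.3,0.6,-1.57]);print('stick',q,np.degrees(q[2]));print(r.round(1))
W=lambda x,y:np.array([150+x/3,360+y/3])
o=robot.get_obs();ee,rv=o['ee_pos'],o['tool_rot']
print(Ro.from_rotvec(rv).as_matrix().round(3))
for p,z in ((W(510,78),.012),(W(515,138),.012),(W(143,125),.028),(W(172,165),.004)):print(wray(*p,z,ee,rv))
# red block & others
for n,p in(('red',S(150,135)),('red2',S(225,135)),('v1',S(395,108)),('v2',S(330,98))):print(n,ray('scene',*p,0))
E
```

```text
board [ 0.51924413 -0.04023513 -1.50257342] -86.09111537177408
[[ 0.2 -1.5]
 [ 2.4 -0.2]
 [ 2.6  0.4]
 [-1.6 -1.8]
 [ 0.6  0.8]
 [-2.  -1.7]
 [-1.5 -1. ]
 [ 0.3 -0.2]]
[-44.5 -58.7  10. ]
[ 96.6 -58.2  10. ]
[-47.  -62.5  10. ]
[ 91.6 -58.8  10. ]
block [ 0.49532932  0.07271177 -1.49372617] -85.5842055388412 [-114.3144276   -16.15958862   28.        ]
[[ 0.8 -1. ]
 [ 0.5 -0.2]
 [-0.2  0.1]
 [-0.5 -0.9]
 [-0.8 -2.4]
 [-0.1 -0.5]
 [-3.7 -1. ]
 [ 2.5 -1.9]
 [ 1.2  1. ]
 [-0.3  1.3]
 [-0.   0.7]]
stick [ 0.45192164  0.36167521 -2.11800555] -121.35277907105385
[[-0.1 -0.2]
 [ 6.4 -0.3]
 [-5.5 -2.2]
 [10.3  2. ]
 [-2.5  1.1]]
[[ 0.898 -0.001  0.439]
 [-0.439 -0.001  0.898]
 [-0.    -1.    -0.002]]
[0.43691679 0.42937809 0.012     ]
[0.46662355 0.41728239 0.012     ]
[0.38929295 0.28361457 0.028     ]
[0.42731637 0.26506775 0.004     ]
red [0.53015104 0.38399853 0.        ]
red2 [0.56582928 0.32507212 0.        ]
v1 [0.69000971 0.22270428 0.        ]
v2 [6.74606890e-01 2.87709103e-01 1.11022302e-16]
```

The look-alikes I can see:
- **Sticks:** wooden push stick at scene (176,240) / side (222,210); the broom head at wrist (455,225) is on the floor, so not it.
- **Blocks:** green block at scene (272,255), to be used; red one at scene (210,218), not meant.

The crops confirm the stick (black nose, upright handle) and the green notched block. I'll move over the stick next.

>>> {"method": "arm_command", "body": {
  "steps": [
    [[0,10.5,0,3,0,-0.8,0],[0,21,0,6,0,-1.7,0],[0,32,0,9,0,-2.5,0],[0,42,0,12,0,-3.4,0],[0,53,0,15,0,-4.2,0],[0,64,0,18,0,-5,0],[0,74,0,21,0,-5.8,0],[0,85,0,22.5,0,-6.6,0]]
  ]
}}

```text
clock: 1.15
ee_pos: [0.4263, 0.3567, 0.2042]
tool_rot: [-1.013, 1.477, -1.478]
force: [-0.9, 0.1, 0.6]
opening: 0.501
```

Run:
```python
from h import *
o=robot.get_obs();print(o['clock'],o['ee_pos'],o['tool_rot'],o['joints'],o['joint_vel'].round(2));p,d=camera('wrist');cv2.imwrite('pics/w2.png',p[...,::-1])
```

```text
1.15 [0.42631006 0.35671173 0.20418379] [-1.01293619  1.47653564 -1.47805776] [ 5.41656245e-01  1.68954327e-01  1.58855136e+00 -1.00011225e-03
  1.38633246e+00  9.12447635e-01] [-0.23 -0.03  0.04  0.01  0.    1.25]
```

View pics/w2.png

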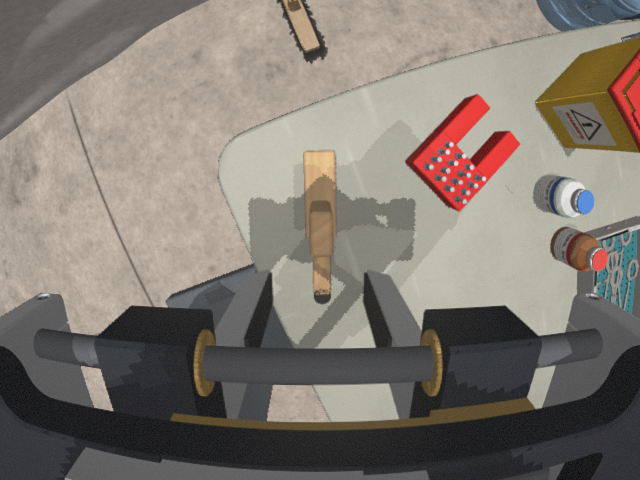

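Run:
```python
from h import *
crop("pics/w2.png","pics/w2c.png",270,140,100,170,3.5)
```

```text
(no output)
```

View pics/w2c.png

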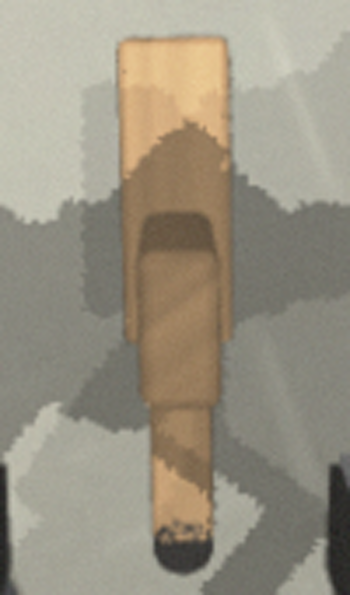

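Run:
```python
from h import *
ee=np.array([0.42631006,0.35671173,0.20418379]);rv=[-1.01293619,1.47653564,-1.47805776]
W=lambda x,y:np.array([270+x/3.5,140+y/3.5])
A=lambda *a:np.array(a)*1e-3
obs=[('wrist',A(-60,-16,12),W(118,38)),('wrist',A(-60,16,12),W(229,38)),('wrist',A(30,-10,82),W(141,403)),('wrist',A(30,10,82),W(219,403)),('wrist',A(96,0,22),W(184,574))]
for sg in (1,-1):
    ob=[(n,P*[1,sg,1],u) for n,P,u in obs]
    q,r=fit(ob,[.43,.367,-1.98],ee,rv);print(q,np.degrees(q[2]));print(r.round(1))
    if abs(r).max()<6: Q=q
R=Ro.from_rotvec(rv).as_matrix();print(R.round(3))
g=pose(Q,[.010,0,.036])[0];print('grip tcp',g,'delta tool cm',R.T@(g-ee)*100,'yaw tool',np.degrees(np.arctan2(R[1,0],R[0,0])))
```

```text
[ 0.43310826  0.36493128 -1.92167944] -110.10412157656408
[[-0.4 -0.6]
 [ 0.2 -1.2]
 [-0.3  2.7]
 [ 1.   2.2]
 [-0.3 -2.8]]
[ 0.43543665  0.36395738 -1.94460131] -111.41744790365222
[[ 35.8  -0.7]
 [-28.2  -0.9]
 [ 25.4   2.6]
 [-20.5   2.5]
 [  0.   -2.7]]
[[-0.362 -0.001  0.932]
 [-0.932 -0.002 -0.362]
 [ 0.002 -1.    -0.001]]
grip tcp [0.42967099 0.35554058 0.036     ] delta tool cm [-0.0525487  16.81808642  0.3657244 ] yaw tool -111.23416750630464
```

>>> {"method": "arm_command", "body": {
  "steps": [
    [[0,-1,0,-0.05,4,0.37,0],[0,-1,0,-0.05,8,0.37,0],[0,-1,0,-0.05,12,0.37,0],[0,-1,0,-0.05,15,0.37,0],[0,-1,0,-0.05,16.5,0.37,0],[0,-1,0,-0.05,16.8,0.37,0],[0,-1,0,-0.05,16.8,0.37,0.2],[0,-1,0,-0.05,16.8,0.37,1]]
  ]
}}

```text
clock: 2.2
ee_pos: [0.4318, 0.3547, 0.0376]
tool_rot: [-1.018, 1.465, -1.47]
force: [0.3, -0.9, 0.4]
opening: 0.328
```

>>> {"method": "arm_command", "body": {
  "steps": [
    [[0,0,0,0,0,0,1],[0,0,0,0,0,0,1],[0,0,0,0,0,0,1],[0,0,0,0,0,0,1]]
  ]
}}

```text
clock: 2.7
ee_pos: [0.4325, 0.3552, 0.0387]
tool_rot: [-1.016, 1.465, -1.469]
force: [-1.1, -0.1, 5.8]
opening: 0.214
```

Run:
```python
from h import *
o=robot.get_obs();print(o['clock'],o['ee_pos'],o['tool_rot'],o['force'],o['moment'],o['opening'])
for n in('wrist','side'):
    p,d=camera(n);cv2.imwrite(f'pics/{n}3.png',p[...,::-1])
```

```text
2.7 [0.43251235 0.35519296 0.03872284] [-1.01581658  1.46502224 -1.46939237] [-1.11965873 -0.05050255  5.81104318] [-0.05876727  0.36096689  0.00845076] 0.21376967585331547
```

View pics/wrist3.png

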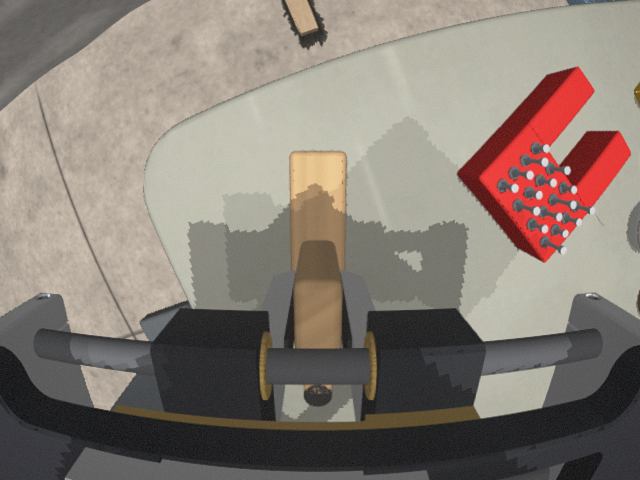

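>>> {"method": "arm_command", "body": {
  "steps": [
    [[0,0,0,0,-3,0,1],[0,0,0,0,-8,0,1],[0,-4,0,5,-13,3,1],[0,-8,0,10,-17,7,1],[0,-12,0,15,-20,10,1],[0,-16,0,20,-22,14,1],[0,-20,0,25,-23,17,1],[0,-24,0,30,-24,20,1]]
  ]
}}

```text
clock: 3.8
ee_pos: [0.509, 0.0282, 0.2743]
tool_rot: [-1.237, 1.159, -1.165]
force: [0.3, -0.1, -0.5]
opening: 0.213
```

>>> {"method": "arm_command", "body": {
  "steps": [
    [[0,0,0,0,0,0,1],[0,0,0,0,0,0,1]]
  ]
}}

```text
clock: 4.05
ee_pos: [0.5084, 0.0282, 0.2734]
tool_rot: [-1.237, 1.162, -1.164]
force: [0.0, 1.1, -1.6]
opening: 0.209
```

Run:
```python
from h import *
o=robot.get_obs();print(o['clock'],o['ee_pos'].tolist(),o['tool_rot'].tolist(),o['joint_vel'].round(2),o['force'],o['moment'],o['opening'])
for n in('wrist','side'):
    p,d=camera(n);cv2.imwrite(f'pics/{n}4.png',p[...,::-1]);np.save(f'pics/{n}4d.npy',d)
```

```text
4.05 [0.5084208182636275, 0.028200452496107763, 0.2734209520049941] [-1.2366701181523838, 1.1617076232639427, -1.1644199262024035] [ 0.04  0.    0.01  0.    0.   -0.  ] [ 0.01661925  1.05893268 -1.56654595] [-0.07569795  0.11886864 -0.02011269] 0.20943604096718524
```

View pics/wrist4.png

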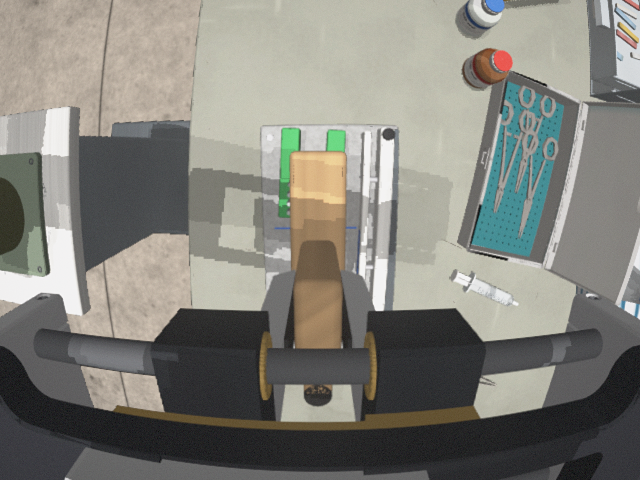

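View pics/side4.png

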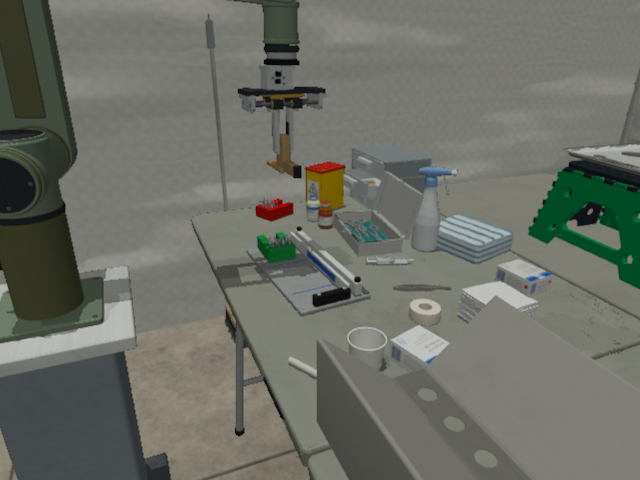

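>>> {"method": "arm_command", "body": {
  "steps": [
    [[0,0,0,5,0,-4,1],[0,0,0,10,0,-8,1],[0,0,0,14,0,-11,1],[0,0,0,14,0,-11,1],[0,0,0,14,0,-11,1]]
  ]
}}

```text
clock: 4.78
ee_pos: [0.4078, -0.1161, 0.273]
tool_rot: [-1.238, 1.159, -1.161]
force: [-0.7, 0.7, -1.4]
opening: 0.208
```

Run:
```python
from h import *
o=robot.get_obs();print(o['clock'],o['ee_pos'].tolist(),o['tool_rot'].tolist(),o['joint_vel'].round(2),o['force'],o['moment'])
for n in('wrist',):
    p,d=camera(n);cv2.imwrite(f'pics/{n}5.png',p[...,::-1]);np.save(f'pics/{n}5d.npy',d)
```

```text
4.775 [0.40782568743595793, -0.11610142218596922, 0.2730016868693837] [-1.2380479474181671, 1.1589624791069106, -1.1607127501084074] [ 0.02  0.01 -0.01 -0.    0.   -0.  ] [-0.73346423  0.72776968 -1.39649656] [-0.07225944  0.04388802  0.01504667]
```

View pics/wrist5.png

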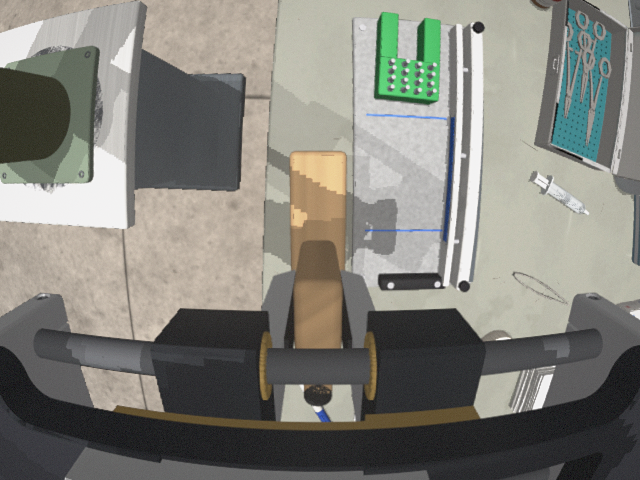

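Excellent view: the whole board, green block (410,58), lane marks at rows 116 and 231, stop (410,282). Enlarging.

Run:
```python
from h import *
crop("pics/wrist5.png","pics/w5a.png",340,0,150,130,5)
crop("pics/wrist5.png","pics/w5b.png",345,175,145,120,5)
```

```text
(no output)
```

View pics/w5a.png

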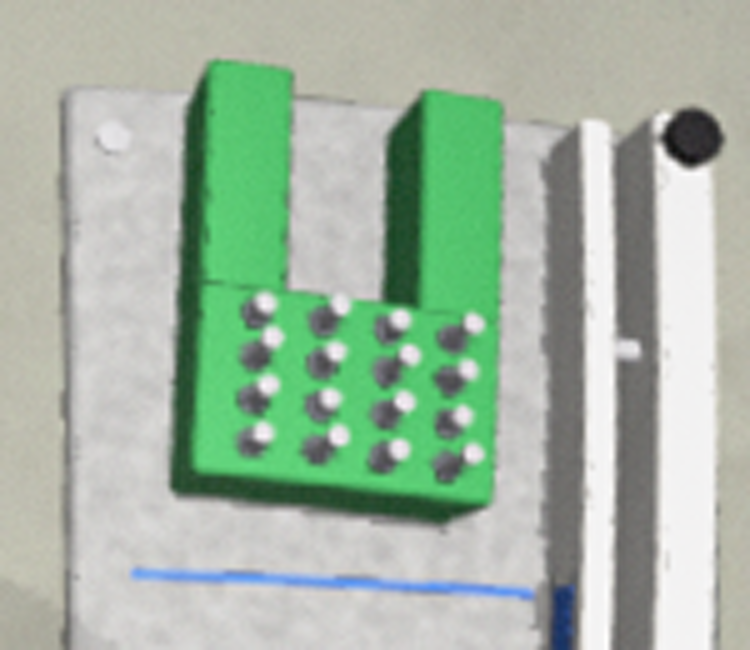

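View pics/w5b.png

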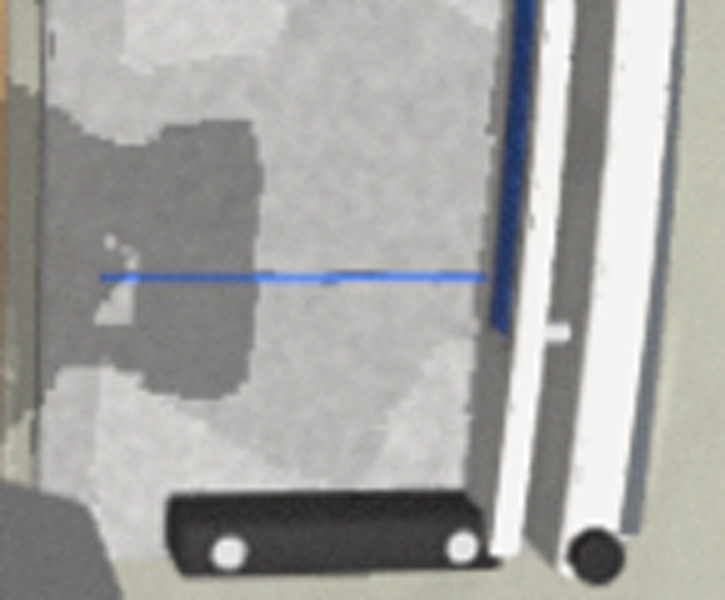

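```bash
cat > m5.py <<'E'
from h import *
ee=np.array([0.40782568743595793,-0.11610142218596922,0.2730016868693837]);rv=[-1.2380479474181671,1.1589624791069106,-1.1607127501084074]
a=lambda x,y,z:wray(340+x/5,y/5,z,ee,rv)
b=lambda x,y,z:wray(345+x/5,175+y/5,z,ee,rv)
E
python3 - <<'E'
from m5 import *
z=.01
pts=[(a(65,90,z),0,-170),(a(65,90,z),1,-75),(a(68,640,z),1,-75),(b(42,30,z),1,-75),(b(38,450,z),1,-75),
(a(133,574,z),0,-45),(a(533,594,z),0,-45),(b(100,277,z),0,95),(b(483,277,z),0,95)]
def loc(q,X):
    c,s=np.cos(q[2]),np.sin(q[2]);d=X[:2]-q[:2];return np.array([c*d[0]+s*d[1],-s*d[0]+c*d[1]])*1e3
f=lambda q:[loc(q,X)[i]-v for X,i,v in pts]
s=least_squares(f,[.52,-.04,-1.5],loss='soft_l1');q=s.x;print('board',q.tolist(),np.degrees(q[2]),np.round(f(q),1))
print('face bottom z10..12');
for P in [a(545,170,.011),a(546,400,.011),a(543,580,.011),b(500,60,.011),b(484,270,.011),b(468,480,.011)]:print(loc(q,P).round(1))
for zt in(.036,.040,.043):
  print('face top',zt,[loc(q,P).round(1).tolist() for P in [a(582,130,zt),a(583,350,zt),a(584,620,zt),b(541,0,zt),b(519,300,zt),b(490,550,zt)]])
print('blk',[loc(q,a(*p,.046)).round(1).tolist() for p in[(212,62),(293,70),(425,92),(502,101),(193,470),(491,504),(287,290),(418,309),(205,283),(498,318)]])
d=np.load('pics/wrist5d.npy');
p,fo=cam('wrist');T=p['hand_eye'];R=Ro.from_rotvec(rv).as_matrix()
def du(u,v):
    dd=d[int(v),int(u)];dx,dy=u-p['cx'],v-p['cy'];r=np.hypot(dx,dy);th=r/fo
    c=np.array([dx/r*np.tan(th),dy/r*np.tan(th),1])*dd;return ee+R@(T[:3,:3]@c+T[:3,3])
for u,v in((340+595/5,60),(340+595/5,100),(345+505/5,175+500/5),(345+540/5,200),(340+685/5,60),(345+590/5,175+450/5),(340+250/5,20),(345+60/5,205)):
    X=du(u,v);print((u,v),X.round(4),loc(q,X).round(1))
np.save('board.npy',q)
# nose: expected
Rz=np.degrees(np.arctan2(R[1,0],R[0,0]));print('tool yaw',Rz)
E
```

```text
board [0.5220540375004349, -0.03988431638238947, -1.4993596617073295] -85.90698058799285 [ 2.2  0.5 -0.3 -0.4  0.2 -0.4 -0.2 -0.2 -0.1]
face bottom z10..12
[-155.8   45.9]
[-94.6  43.8]
[-48.8  42.4]
[39.6 39.6]
[92.8 38.4]
[148.6  38.5]
face top 0.036 [[-158.9, 46.7], [-102.5, 44.3], [-37.4, 43.7], [22.8, 40.5], [94.9, 39.1], [158.7, 37.4]]
face top 0.04 [[-157.4, 45.1], [-101.5, 42.8], [-37.0, 42.1], [22.6, 39.0], [94.0, 37.6], [157.2, 35.9]]
face top 0.043 [[-156.3, 43.9], [-100.8, 41.6], [-36.8, 41.0], [22.4, 37.8], [93.3, 36.5], [156.0, 34.7]]
blk [[-163.1, -44.8], [-162.5, -26.3], [-160.0, 4.6], [-160.0, 23.2], [-65.5, -51.2], [-61.6, 17.2], [-108.2, -29.4], [-106.0, 0.8], [-108.8, -47.9], [-105.6, 19.8]]
(459.0, 60) [0.56   0.0774 0.04  ] [-114.2   46.2]
(459.0, 100) [0.5619 0.0286 0.0408] [-65.5  44.7]
(446.0, 275.0) [ 0.5703 -0.1806  0.0411] [143.8  38.1]
(453.0, 200) [ 0.5655 -0.0887  0.0408] [51.8 39.8]
(477.0, 60) [0.5816 0.0808 0.0437] [-116.1   68. ]
(463.0, 265.0) [ 0.5903 -0.1664  0.0423] [131.1  59. ]
(390.0, 20) [0.4745 0.1107 0.0472] [-153.6  -36.7]
(357.0, 205) [ 0.4559 -0.1079  0.0113] [ 63.2 -70.8]
tool yaw -86.19520278358786
```

Run:
```python
from m5 import *
R=Ro.from_rotvec(rv).as_matrix()
for h in(.036,.0387):
  P=np.array([[-.070,h-.012,-.016],[-.070,h-.012,.016],[.020,h-.082,-.010],[.020,h-.082,.010],[-.02,h-.082,-.01],[-.02,h-.082,.01],[.086,h-.02,0],[.068,h-.028,-.009],[.077,h-.028,.009]])
  print(wproj(ee+P@R.T,ee,rv).round(1).tolist())
crop("pics/wrist5.png","pics/w5c.png",260,140,120,290,2.7)
q=np.load('board.npy')
# nose target: notch mouth entry, board coords (mm) -> TCP
for nm,bp in (('above',(-195,-9.5)),('mouth',(-172,-10)),('in',(-122,-13))):
    yaw=np.radians(-87.8);n=pose(q,[bp[0]/1e3,bp[1]/1e3,0])[0]
    t=n-.077*np.array([np.cos(yaw),np.sin(yaw),0]);t[2]=.05;
    print(nm,n,t,'tool delta cm',R.T@(t-ee)*100)
```

```text
[[286.5, 149.6], [345.3, 149.6], [291.7, 369.3], [338.8, 369.4], [288.9, 281.7], [341.1, 281.7], [316.2, 400.2], [301.3, 385.4], [330.6, 396.8]]
[[286.9, 149.7], [345.0, 149.6], [292.1, 365.9], [338.5, 365.9], [289.4, 279.3], [340.7, 279.4], [316.2, 397.7], [301.5, 382.9], [330.5, 394.3]]
above [0.49865996 0.15394026 0.        ] [0.4957041  0.23088351 0.05      ] tool delta cm [-34.02900387  22.33712882  11.02672485]
mouth [0.49980288 0.13096324 0.        ] [0.49684702 0.20790648 0.05      ] tool delta cm [-31.72878168  22.33603472  10.9882975 ]
in [0.50037933 0.08087663 0.        ] [0.49742347 0.15781988 0.05      ] tool delta cm [-26.72733631  22.33327667  10.71345825]
```

View pics/w5c.png

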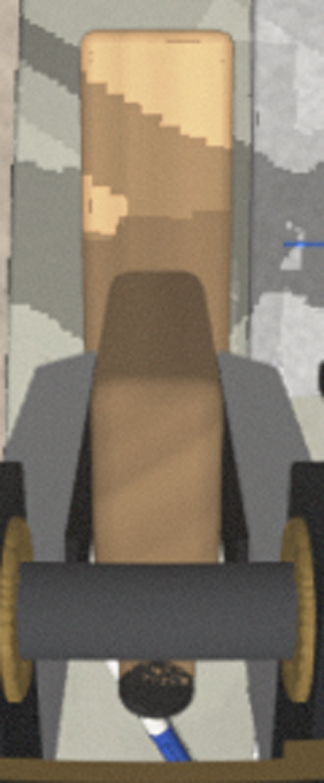

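>>> {"method": "arm_command", "body": {
  "steps": [
    [[0,0,0,-5,0,2,1],[0,0.5,0,-10,0,4,1],[0,1,0,-15.5,1,6,1],[0,1.6,0,-21,3,8,1],[0,1.6,0,-26.5,6,10,1],[0,1.6,0,-31,9,11,1],[0,1.6,0,-34,12,11,1],[0,1.6,0,-34,14,11,1]]
  ]
}}

```text
clock: 5.82
ee_pos: [0.493, 0.2353, 0.1309]
tool_rot: [-1.232, 1.176, -1.174]
force: [0.1, -1.2, -1.4]
opening: 0.208
```

Run:
```python
from h import *
o=robot.get_obs();ee=o['ee_pos'];R=Ro.from_rotvec(o['tool_rot']).as_matrix();print(o['clock'],ee.tolist(),o['tool_rot'].tolist(),np.degrees(np.arctan2(R[1,0],R[0,0])))
print((R.T@(np.array([.4957,.2309,.052])-ee)*100).round(2))
for n in('side','scene'):
    p,d=camera(n);cv2.imwrite(f'pics/{n}6.png',p[...,::-1])
crop("pics/side6.png","pics/d6.png",190,130,200,150,4)
crop("pics/scene6.png","pics/s6.png",150,150,240,150,3.3)
```

```text
5.825 [0.4929874897482337, 0.23531212319499498, 0.13088932118625557] [-1.2315524977164933, 1.1758434523640082, -1.1736577628508627] -87.31773457461843
[0.46 7.89 0.26]
```

View pics/d6.png

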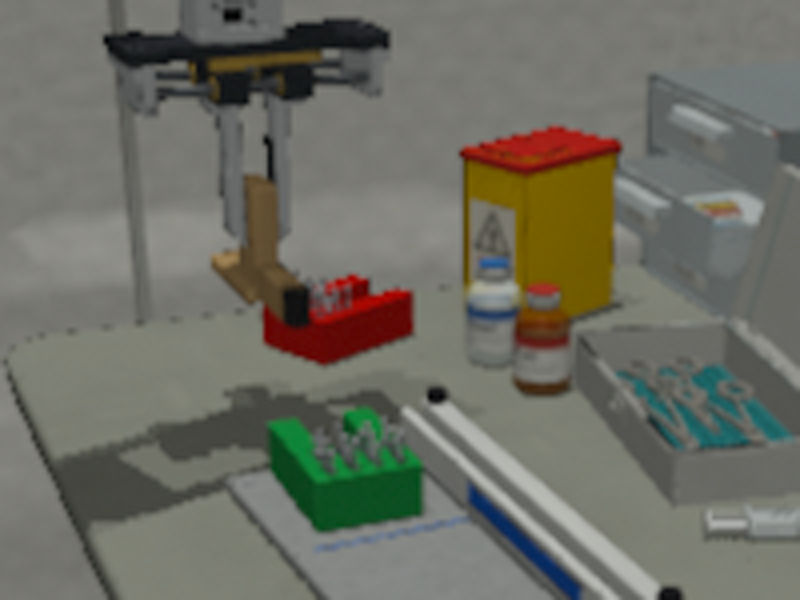

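View pics/s6.png

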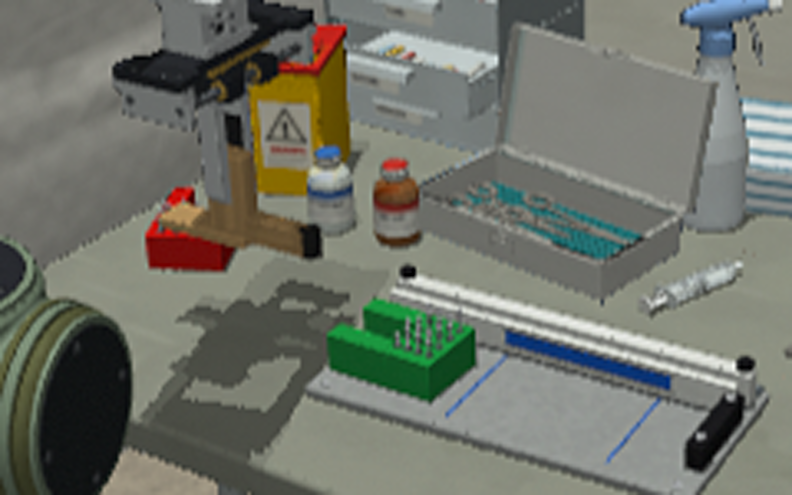

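```bash
cat >> h.py <<'E'
def stickpts(ee,rv,h=.0387,dx=0.0):
    P=[]
    def box(x0,x1,y0,y1,z0,z1): return [(x,y,z) for x in(x0,x1) for y in(y0,y1) for z in(z0,z1)]
    S=box(-60,30,-16,16,0,12)+box(-10,30,-10,10,12,82)+box(30,96,-9,9,4,28)
    S=np.array(S)/1e3
    R=Ro.from_rotvec(rv).as_matrix()
    T=np.c_[S[:,0]-.010+dx,h-S[:,2],S[:,1]*-1*-1]
    return ee+T@R.T
def overlay(n,src,out,ee,rv,x0,y0,w,hh,k,**kw):
    im=cv2.imread(src)[y0:y0+hh,x0:x0+w];im=cv2.resize(im,None,fx=k,fy=k,interpolation=cv2.INTER_CUBIC)
    X=stickpts(ee,rv,**kw);u=(proj(n,X) if n!='wrist' else wproj(X,ee,rv));u=((u-[x0,y0]+.5)*k).astype(int)
    for b in range(3):
        for i in range(8):
            for j in range(i):
                if bin(i^j).count('1')==1: cv2.line(im,tuple(map(int,u[8*b+i])),tuple(map(int,u[8*b+j])),(255,0,255),1)
    cv2.imwrite(out,im)
E
python3 - <<'E'
from h import *
o=robot.get_obs()
ee,rv=np.array([0.4929874897482337,0.23531212319499498,0.13088932118625557]),[-1.2315524977164933,1.1758434523640082,-1.1736577628508627]
overlay('scene','pics/scene6.png','pics/s6o.png',ee,rv,185,180,80,60,8)
overlay('side','pics/side6.png','pics/d6o.png',ee,rv,230,165,80,60,8)
a,b=cv2.imread('pics/s6o.png'),cv2.imread('pics/d6o.png');cv2.imwrite('pics/o6.png',cv2.resize(np.vstack([a,b]),None,fx=.6,fy=.6))
E
```

```text
(no output)
```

View pics/o6.png

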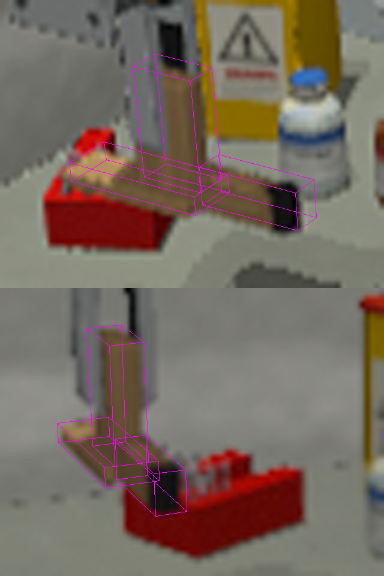

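>>> {"method": "arm_command", "body": {
  "steps": [
    [[0,0.5,0,0.4,3,0.25,1],[0,0.5,0,0.45,5.5,0.25,1],[0,0.5,0,0.45,7.5,0.25,1],[0,0.5,0,0.45,7.9,0.25,1],[0,0.5,0,0.45,7.9,0.25,1]]
  ]
}}

```text
clock: 6.55
ee_pos: [0.4946, 0.2291, 0.0517]
tool_rot: [-1.23, 1.185, -1.181]
force: [0.5, -0.4, -1.4]
opening: 0.21
```

Run:
```python
from h import *
o=robot.get_obs();ee=o['ee_pos'];rv=o['tool_rot'];R=Ro.from_rotvec(rv).as_matrix();print(o['clock'],ee.tolist(),rv.tolist(),np.degrees(np.arctan2(R[1,0],R[0,0])),o['force'],o['moment'],o['joint_vel'].round(2))
print(R.round(3))
for n in('side','scene','wrist'):
    p,d=camera(n);cv2.imwrite(f'pics/{n}7.png',p[...,::-1])
overlay('scene','pics/scene7.png','pics/s7o.png',ee,rv,185,190,110,80,7)
overlay('side','pics/side7.png','pics/d7o.png',ee,rv,225,180,110,80,7)
```

```text
6.55 [0.4946460781911288, 0.22912067945384784, 0.05165245980088548] [-1.2296790354048648, 1.1849665561530214, -1.181140338833138] -87.9211731000123 [ 0.49288617 -0.35466924 -1.39895813] [-0.03682613  0.03055332 -0.00475568] [-0.01 -0.02 -0.01  0.   -0.   -0.  ]
[[ 0.036 -0.004  0.999]
 [-0.999 -0.001  0.036]
 [ 0.001 -1.    -0.004]]
```

View pics/s7o.png

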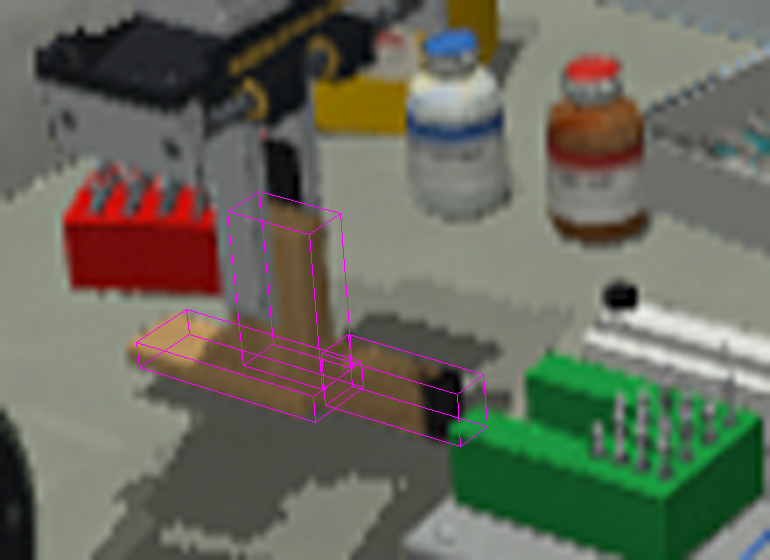

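View pics/d7o.png

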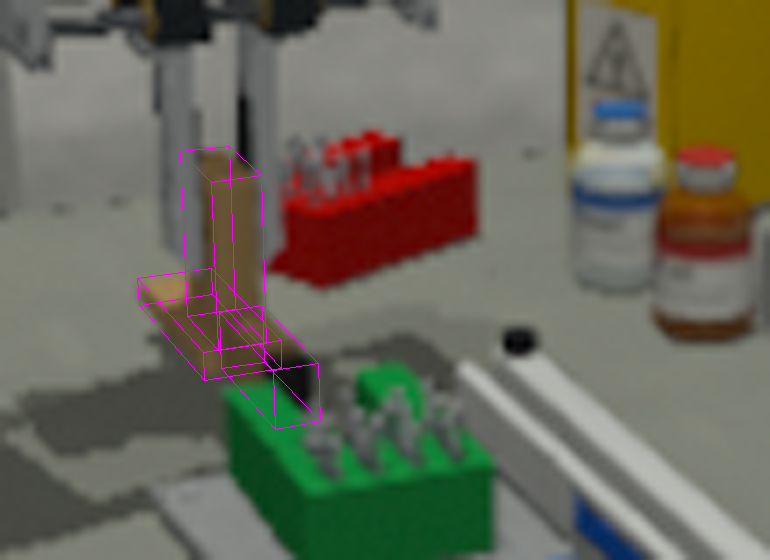

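View pics/wrist7.png

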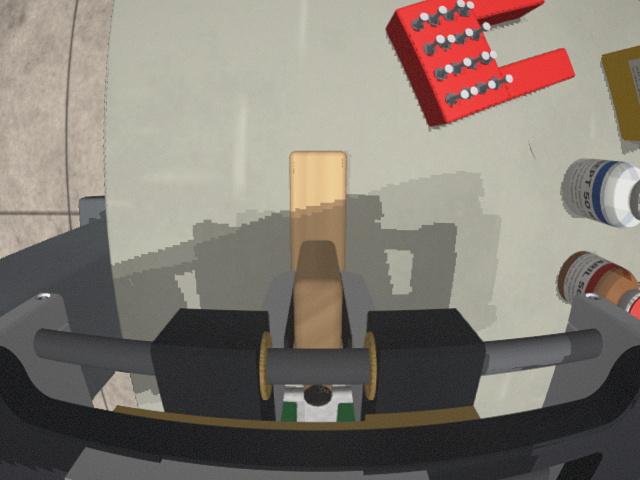

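```bash
cat >> h.py <<'E'
BQ=np.load('board.npy') if __import__('os').path.exists('board.npy') else None
def tob(X):
    c,s=np.cos(BQ[2]),np.sin(BQ[2]);d=np.array(X[:2])-BQ[:2];return np.array([c*d[0]+s*d[1],-s*d[0]+c*d[1]])*1e3
def st(goal=None,n=0):
    fs=[];ms=[]
    for i in range(max(n,1)):
        if n: 
            camera('side')
        o=robot.get_obs();fs.append(o['force']);ms.append(o['moment'])
    ee=o['ee_pos'];R=Ro.from_rotvec(o['tool_rot']).as_matrix()
    nose=ee+R@[.077,.0227,0]
    # force in board axes
    c,s=np.cos(BQ[2]),np.sin(BQ[2]);f=np.mean(fs,0)
    print('t',round(o['clock'],2),'tcpz',round(ee[2],4),'yaw',round(np.degrees(np.arctan2(R[1,0],R[0,0])),2),'nose board',tob(nose).round(1),'F board',np.round([c*f[0]+s*f[1],-s*f[0]+c*f[1],f[2]],2),'M',np.mean(ms,0).round(3),'open',round(float(o['opening']),3))
    if goal is not None:
        g=pose(BQ,[goal[0]/1e3,goal[1]/1e3,0])[0];d=g-nose;d[2]=(goal[2]-ee[2]) if len(goal)>2 else 0
        print('delta tool cm',(R.T@d*100).round(2))
E
python3 - <<'E'
from h import *
st((-121,-13.2,.0515),2)
E
```

```text
t 6.8 tcpz 0.0519 yaw -87.96 nose board [-192.9  -10.8] F board [-0.5   0.7  -1.28] M [-0.027  0.017  0.02 ] open 0.214
delta tool cm [7.2  0.04 0.01]
```

>>> {"method": "arm_command", "body": {
  "steps": [
    [[0,0,0,1,0,0,1],[0,0,0,2.2,0,0,1],[0,0,0,3.4,0,0,1],[0,0,0,4.6,0,0,1],[0,0,0,5.8,0,0,1],[0,0,0,6.7,0,0,1],[0,0,0,7.1,0,0,1],[0,0,0,7.1,0,0,1]]
  ]
}}

```text
clock: 7.8
ee_pos: [0.4975, 0.1576, 0.0519]
tool_rot: [-1.228, 1.185, -1.182]
force: [0.4, -0.0, -0.3]
opening: 0.21
```

Run:
```python
from h import *
st((-121,-13.2,.0515),2)
for n in('side','scene','wrist'):
    p,d=camera(n);cv2.imwrite(f'pics/{n}8.png',p[...,::-1])
crop("pics/side8.png","pics/d8.png",225,190,160,130,4)
crop("pics/scene8.png","pics/s8.png",200,210,180,100,4)
a,b=cv2.imread('pics/s8.png'),cv2.imread('pics/d8.png')
cv2.imwrite('pics/o8.png',np.vstack([a[:300,:640],b[:300]]))
```

```text
t 7.9 tcpz 0.052 yaw -87.95 nose board [-122.2  -13.2] F board [ 0.29 -0.29 -1.14] M [-0.044  0.078  0.049] open 0.213
delta tool cm [0.12 0.05 0.01]
```

View pics/o8.png

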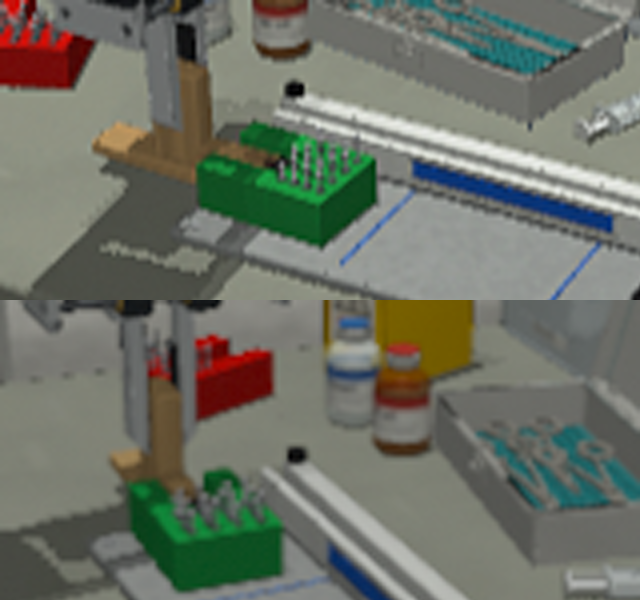

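View pics/wrist8.png

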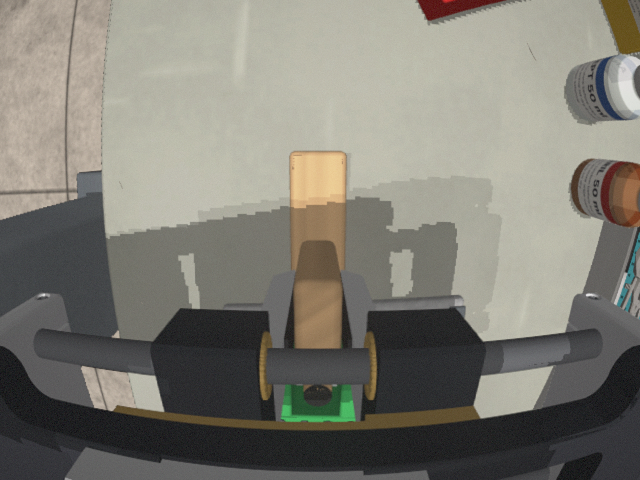

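>>> {"method": "arm_command", "body": {
  "steps": [
    [[0,0,0,0.05,0,0.3,1],[0,0,0,0.1,0,0.6,1],[0,0,0,0.1,0,0.9,1],[0,0,0,0.1,0,1.2,1],[0,0,0,0.1,0,1.5,1],[0,0,0,0.1,0,1.8,1],[0,0,0,0.1,0,2.1,1],[0,0,0,0.1,0,2.4,1]]
  ]
}}

```text
clock: 9.05
ee_pos: [0.5207, 0.1579, 0.0516]
tool_rot: [-1.231, 1.186, -1.181]
force: [-4.1, -0.1, 1.8]
opening: 0.21
```

Run:
```python
from h import *
st((-116,14,.0515),2)
for n in('side','scene','wrist'):
    p,d=camera(n);cv2.imwrite(f'pics/{n}9.png',p[...,::-1])
crop("pics/side9.png","pics/d9.png",225,190,160,130,4)
crop("pics/scene9.png","pics/s9.png",200,210,180,100,4)
crop("pics/wrist9.png","pics/w9.png",240,360,160,75,4)
a,b,c=cv2.imread('pics/s9.png'),cv2.imread('pics/d9.png'),cv2.imread('pics/w9.png')
cv2.imwrite('pics/o9.png',np.vstack([a[:300,:640],np.hstack([b[150:450]])])) ;
```

```text
t 9.15 tcpz 0.0516 yaw -87.94 nose board [-120.3   10.3] F board [-0.29 -2.64 -1.01] M [-0.238  0.653 -0.254] open 0.214
delta tool cm [0.42 0.01 0.39]
```

View pics/o9.png

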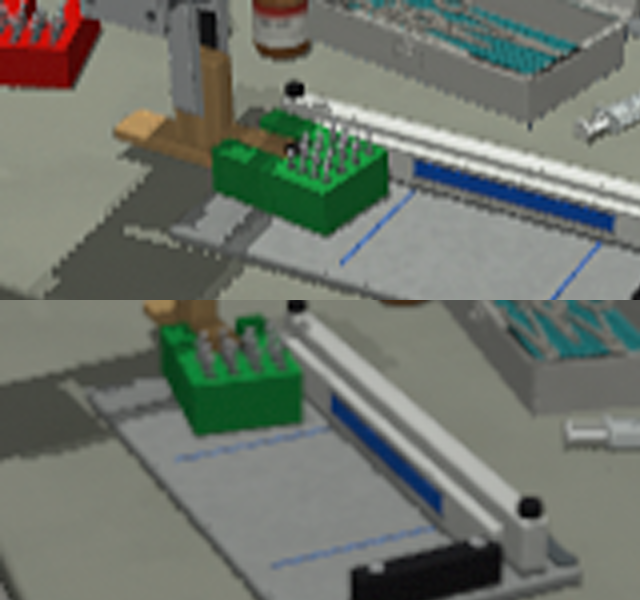

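View pics/w9.png

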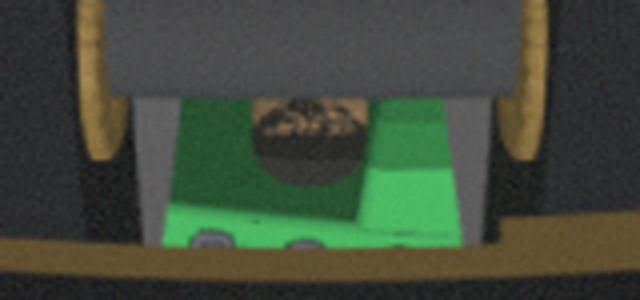

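>>> {"method": "arm_command", "body": {
  "steps": [
    [[0,0,0,0.1,0,0.1,1],[0,0,0,0.2,0,0.2,1],[0,0,0,0.3,0,0.3,1],[0,0,0,0.4,0,0.4,1],[0,0,0,0.45,0,0.5,1],[0,0,0,0.5,0,0.55,1]]
  ]
}}

```text
clock: 10.05
ee_pos: [0.5261, 0.1532, 0.0514]
tool_rot: [-1.23, 1.186, -1.18]
force: [-4.0, 1.6, -0.5]
opening: 0.208
```

Run:
```python
from h import *
st((-108,18,.0515),3)
for n in('side','scene','wrist'):
    p,d=camera(n);cv2.imwrite(f'pics/{n}10.png',p[...,::-1])
crop("pics/side10.png","pics/d.png",225,210,160,75,4)
crop("pics/scene10.png","pics/s.png",200,210,160,75,4)
crop("pics/wrist10.png","pics/w10.png",240,360,160,75,4)
a,b,c=cv2.imread('pics/s.png'),cv2.imread('pics/d.png'),cv2.imread('pics/w10.png')
cv2.imwrite('pics/o10.png',np.vstack([a,b])) ;
```

```text
t 10.2 tcpz 0.0514 yaw -87.93 nose board [-115.3   15.1] F board [-1.76 -3.2  -0.22] M [ 0.296  0.864 -0.172] open 0.212
delta tool cm [ 0.72 -0.01  0.31]
```

View pics/o10.png

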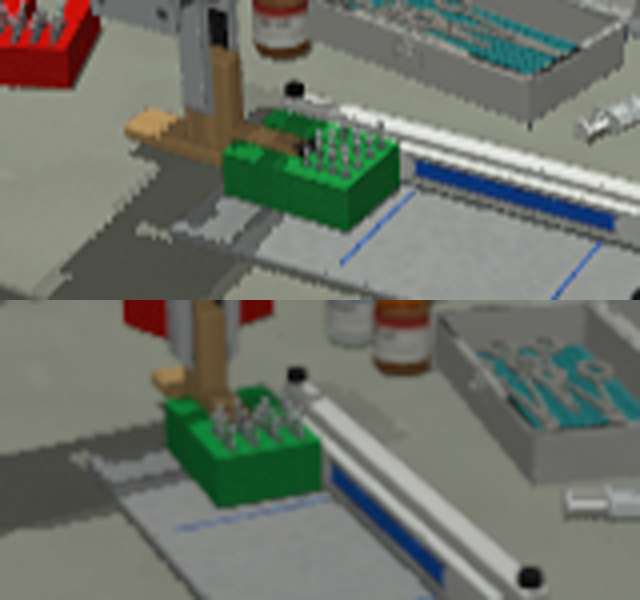

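View pics/w10.png

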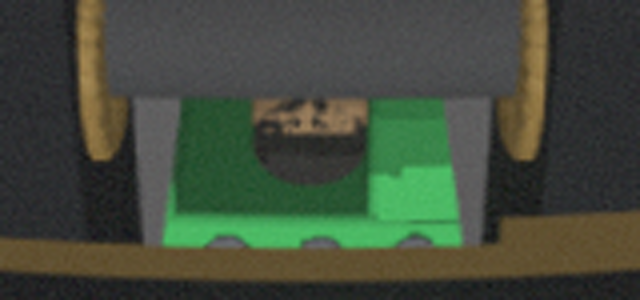

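Run:
```python
from h import *
st((-106,17.6,.0515))
```

```text
t 10.35 tcpz 0.0514 yaw -87.92 nose board [-115.1   15.3] F board [-2.57 -3.38 -1.72] M [ 0.306  0.821 -0.163] open 0.216
delta tool cm [ 0.91 -0.01  0.27]
```

>>> {"method": "arm_command", "body": {
  "steps": [
    [[0,0,0,0.12,0,0.05,1],[0,0,0,0.24,0,0.1,1],[0,0,0,0.36,0,0.14,1],[0,0,0,0.48,0,0.18,1],[0,0,0,0.6,0,0.22,1],[0,0,0,0.72,0,0.25,1],[0,0,0,0.84,0,0.26,1],[0,0,0,0.95,0,0.26,1]]
  ]
}}

```text
clock: 11.35
ee_pos: [0.5288, 0.1442, 0.0512]
tool_rot: [-1.23, 1.187, -1.18]
force: [-5.4, 4.0, -2.3]
opening: 0.207
```

Run:
```python
from h import *
st((-98,17.4,.0515))
st((-98,17.4,.0515),2)
for n in('side','scene','wrist'):
    p,d=camera(n);cv2.imwrite(f'pics/{n}11.png',p[...,::-1]);np.save(f'pics/{n}11d.npy',d)
crop("pics/side11.png","pics/d.png",260,205,120,100,6)
crop("pics/scene11.png","pics/s.png",225,220,160,80,5)
crop("pics/wrist11.png","pics/w11.png",240,360,160,75,4)
```

```text
t 11.35 tcpz 0.0512 yaw -87.93 nose board [-106.2   17.1] F board [-4.38 -5.15 -2.28] M [ 0.735  1.061 -0.169] open 0.207
delta tool cm [ 0.82 -0.03  0.06]
t 11.45 tcpz 0.0513 yaw -87.93 nose board [-106.    17.1] F board [-3.91 -4.46 -1.7 ] M [ 0.702  1.022 -0.12 ] open 0.211
delta tool cm [ 0.8  -0.02  0.06]
```

View pics/d.png

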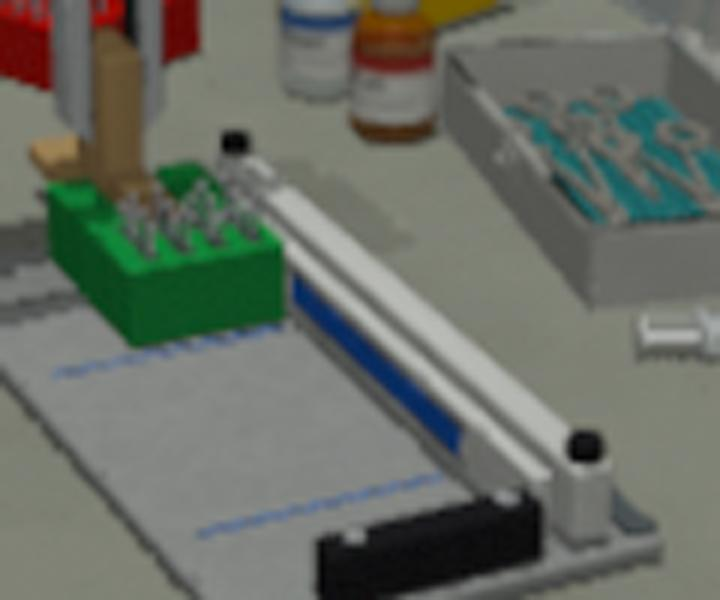

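View pics/s.png

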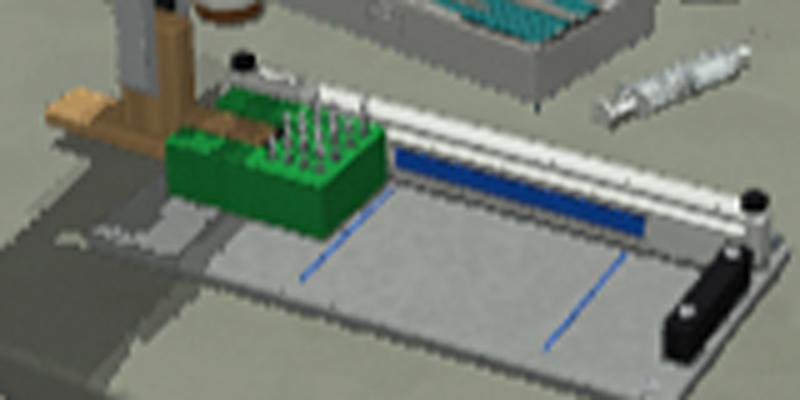

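View pics/w11.png

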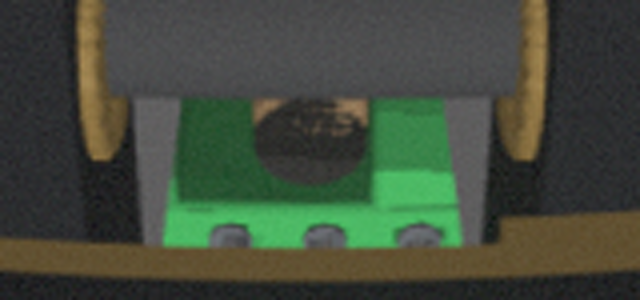

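>>> {"method": "arm_command", "body": {
  "steps": [
    [[0,0,0,0.15,0,0.02,1],[0,0,0,0.3,0,0.02,1],[0,0,0,0.45,0,0.02,1],[0,0,0,0.6,0,0.02,1],[0,0,0,0.75,0,0.02,1],[0,0,0,0.9,0,0.02,1],[0,0,0,1.05,0,0.02,1],[0,0,0,1.2,0,0.02,1]]
  ]
}}

```text
clock: 12.6
ee_pos: [0.5293, 0.1327, 0.0513]
tool_rot: [-1.23, 1.187, -1.179]
force: [-5.0, 5.2, 0.0]
opening: 0.211
```

Run:
```python
from h import *
st()
st((-98,17.4,.0515),2)
for n in('side','scene','wrist'):
    p,d=camera(n);cv2.imwrite(f'pics/{n}12.png',p[...,::-1]);np.save(f'pics/{n}12d.npy',d)
crop("pics/side12.png","pics/d.png",260,205,120,100,6)
crop("pics/scene12.png","pics/s.png",225,220,160,80,5)
```

```text
t 12.6 tcpz 0.0513 yaw -87.92 nose board [-94.7  16.7] F board [-5.58 -4.61  0.03] M [ 0.684  1.02  -0.147] open 0.211
t 12.7 tcpz 0.0513 yaw -87.93 nose board [-94.5  16.7] F board [-4.61 -4.49 -0.29] M [ 0.678  0.998 -0.156] open 0.214
delta tool cm [-0.36 -0.02  0.06]
```

View pics/s.png

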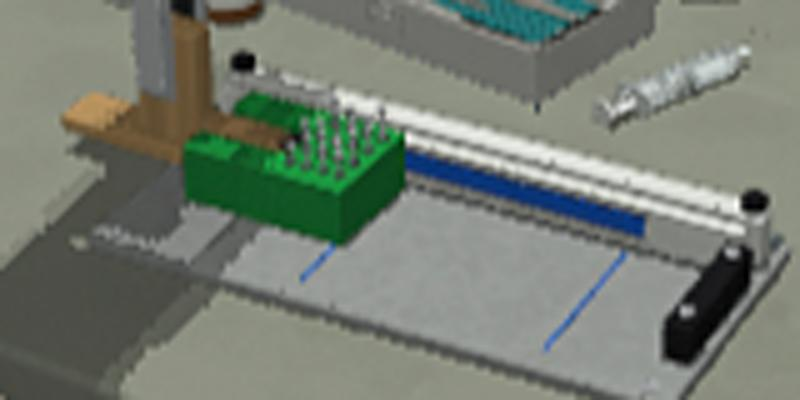

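View pics/d.png

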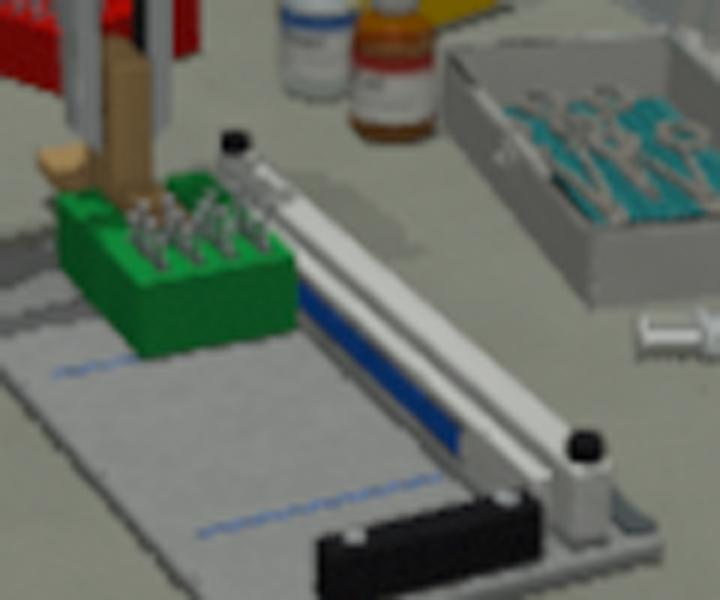

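```bash
cat >> h.py <<'E'
def press(tag,x0,x1=135,names=('scene','side'),verbose=True):
    """estimate face shift (mm) by image comparison with the unpressed pictures"""
    al=np.radians(-1.6);nrm=np.array([-np.sin(al),np.cos(al)])  # board axes
    out={}
    for n in names:
        A=cv2.imread(f'pics/{n}0.png').astype(np.float32);B=cv2.imread(f'pics/{n}{tag}.png').astype(np.float32)
        fy=lambda x:45+np.tan(al)*(x+165)
        def pr(x,y,z): return proj(n,pose(BQ,[x/1e3,y/1e3,z/1e3]))[0]
        poly=np.array([pr(x0,fy(x0)+2,17),pr(x1,fy(x1)+2,17),pr(x1,fy(x1)+6,40),pr(x0,fy(x0)+6,40)])
        xm=(x0+x1)/2
        v=(pr(xm+nrm[0]*5,fy(xm)+nrm[1]*5,27)-pr(xm,fy(xm),27))/5
        M=np.zeros(A.shape[:2],np.uint8);cv2.fillPoly(M,[np.round(poly).astype(int)],255)
        m=M>0;ss=np.arange(-2,9.01,.25);e=[]
        for s in ss:
            W=cv2.warpAffine(A,np.float32([[1,0,v[0]*s],[0,1,v[1]*s]]),(640,480),flags=cv2.INTER_LINEAR)
            e.append(np.minimum(np.abs(W-B)[m].sum(1),90).mean())
        e=np.array(e);i=int(e.argmin());i=min(max(i,2),len(e)-3);c=np.polyfit(ss[i-2:i+3],e[i-2:i+3],2)
        out[n]=(round(-c[1]/2/c[0],2),'emin',round(e[i],1),'e0',round(e[8],1),'px/mm',v.round(2).tolist(),int(m.sum()))
    print(out)
E
python3 - <<'E'
from h import *
press(6,-20);press(10,-20);press(11,-20);press(12,-20)
E
```

```text
{'scene': (np.float64(-0.01), 'emin', np.float32(13.0), 'e0', np.float32(13.0), 'px/mm', [0.17, -0.17], 492), 'side': (np.float64(-0.02), 'emin', np.float32(4.5), 'e0', np.float32(4.5), 'px/mm', [0.39, -0.08], 357)}
{'scene': (np.float64(2.01), 'emin', np.float32(28.1), 'e0', np.float32(40.0), 'px/mm', [0.17, -0.17], 492), 'side': (np.float64(1.75), 'emin', np.float32(13.0), 'e0', np.float32(38.3), 'px/mm', [0.39, -0.08], 357)}
{'scene': (np.float64(4.1), 'emin', np.float32(27.4), 'e0', np.float32(56.0), 'px/mm', [0.17, -0.17], 492), 'side': (np.float64(3.96), 'emin', np.float32(13.4), 'e0', np.float32(57.4), 'px/mm', [0.39, -0.08], 357)}
{'scene': (np.float64(4.02), 'emin', np.float32(27.9), 'e0', np.float32(56.1), 'px/mm', [0.17, -0.17], 492), 'side': (np.float64(3.89), 'emin', np.float32(13.5), 'e0', np.float32(56.7), 'px/mm', [0.39, -0.08], 357)}
```

>>> {"method": "arm_command", "body": {
  "steps": [
    [[0,0,0,0.15,0,0,1],[0,0,0,0.3,0,0,1],[0,0,0,0.45,0,-0.01,1],[0,0,0,0.6,0,-0.01,1],[0,0,0,0.75,0,-0.01,1],[0,0,0,0.9,0,-0.01,1],[0,0,0,1.05,0,-0.01,1],[0,0,0,1.2,0,-0.01,1]]
  ]
}}

```text
clock: 13.85
ee_pos: [0.5295, 0.1209, 0.0513]
tool_rot: [-1.229, 1.188, -1.178]
force: [-4.0, 4.0, -0.4]
opening: 0.212
```

```bash
cat > chk.py <<'E'
import sys
from h import *
t=sys.argv[1];x0=float(sys.argv[2])
st()
for n in('side','scene'):
    p,d=camera(n);cv2.imwrite(f'pics/{n}{t}.png',p[...,::-1])
press(t,x0)
E
python3 chk.py 13 -10
```

```text
t 13.85 tcpz 0.0513 yaw -87.92 nose board [-83.   16.1] F board [-4.27 -3.7  -0.35] M [ 0.702  0.96  -0.114] open 0.212
{'scene': (np.float64(3.84), 'emin', np.float32(29.9), 'e0', np.float32(54.4), 'px/mm', [0.17, -0.17], 464), 'side': (np.float64(3.63), 'emin', np.float32(14.7), 'e0', np.float32(56.8), 'px/mm', [0.39, -0.08], 354)}
```

>>> {"method": "arm_command", "body": {
  "steps": [
    [[0,0,0,0.15,0,0.01,1],[0,0,0,0.3,0,0.01,1],[0,0,0,0.45,0,0.01,1],[0,0,0,0.6,0,0.01,1],[0,0,0,0.75,0,0.01,1],[0,0,0,0.9,0,0.02,1],[0,0,0,1.05,0,0.02,1],[0,0,0,1.2,0,0.02,1]]
  ]
}}

```text
clock: 14.95
ee_pos: [0.53, 0.1092, 0.0513]
tool_rot: [-1.229, 1.188, -1.178]
force: [-4.1, 4.1, -0.0]
opening: 0.21
```

```bash
python3 chk.py 14 0
```

```text
t 14.95 tcpz 0.0513 yaw -87.92 nose board [-71.2  15.7] F board [-4.39 -3.83 -0.04] M [ 0.689  0.933 -0.121] open 0.21
{'scene': (np.float64(3.84), 'emin', np.float32(30.2), 'e0', np.float32(53.5), 'px/mm', [0.17, -0.18], 436), 'side': (np.float64(3.6), 'emin', np.float32(14.7), 'e0', np.float32(56.0), 'px/mm', [0.39, -0.08], 330)}
```

Steady at about 3.6 mm. Continuing.

>>> {"method": "arm_command", "body": {
  "steps": [
    [[0,0,0,0.15,0,0.01,1],[0,0,0,0.3,0,0.01,1],[0,0,0,0.45,0,0.01,1],[0,0,0,0.6,0,0.01,1],[0,0,0,0.75,0,0.01,1],[0,0,0,0.9,0,0.01,1],[0,0,0,1.05,0,0.02,1],[0,0,0,1.2,0,0.02,1]]
  ]
}}

```text
clock: 16.05
ee_pos: [0.5305, 0.0974, 0.0514]
tool_rot: [-1.229, 1.189, -1.177]
force: [-5.0, 3.8, -0.4]
opening: 0.211
```

```bash
python3 chk.py 15 10
```

```text
t 16.05 tcpz 0.0514 yaw -87.93 nose board [-59.5  15.4] F board [-4.1  -4.77 -0.39] M [ 0.653  0.951 -0.158] open 0.211
{'scene': (np.float64(3.81), 'emin', np.float32(30.7), 'e0', np.float32(53.5), 'px/mm', [0.17, -0.18], 397), 'side': (np.float64(3.57), 'emin', np.float32(15.1), 'e0', np.float32(55.1), 'px/mm', [0.4, -0.08], 306)}
```

>>> {"method": "arm_command", "body": {
  "steps": [
    [[0,0,0,0.15,0,0.01,1],[0,0,0,0.3,0,0.01,1],[0,0,0,0.45,0,0.01,1],[0,0,0,0.6,0,0.01,1],[0,0,0,0.75,0,0.01,1],[0,0,0,0.9,0,0.01,1],[0,0,0,1.05,0,0.02,1],[0,0,0,1.2,0,0.02,1]]
  ]
}}

```text
clock: 17.15
ee_pos: [0.531, 0.0856, 0.0514]
tool_rot: [-1.229, 1.189, -1.177]
force: [-4.5, 4.3, -0.2]
opening: 0.213
```

```bash
python3 chk.py 16 22
python3 - <<'E'
from h import *
p,d=camera('wrist');cv2.imwrite(f'pics/wrist16.png',p[...,::-1])
crop("pics/side16.png","pics/d.png",260,205,120,100,5)
E
```

```text
t 17.15 tcpz 0.0514 yaw -87.93 nose board [-47.7  15. ] F board [-4.65 -4.17 -0.21] M [ 0.738  0.936 -0.142] open 0.213
{'scene': (np.float64(3.74), 'emin', np.float32(30.6), 'e0', np.float32(52.1), 'px/mm', [0.17, -0.18], 360), 'side': (np.float64(3.54), 'emin', np.float32(15.5), 'e0', np.float32(53.9), 'px/mm', [0.4, -0.08], 282)}
```

View pics/d.png

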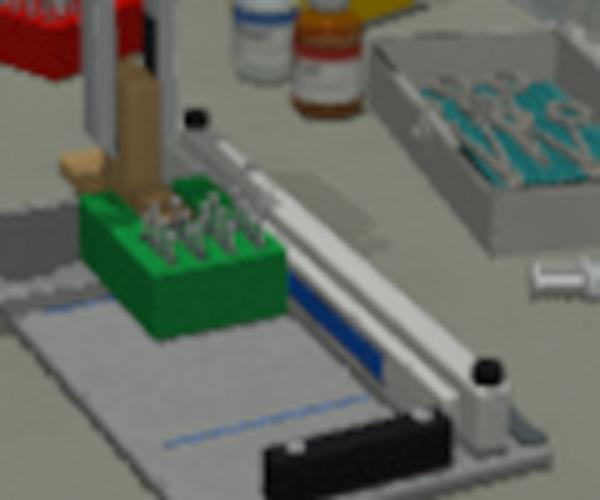

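View pics/wrist16.png

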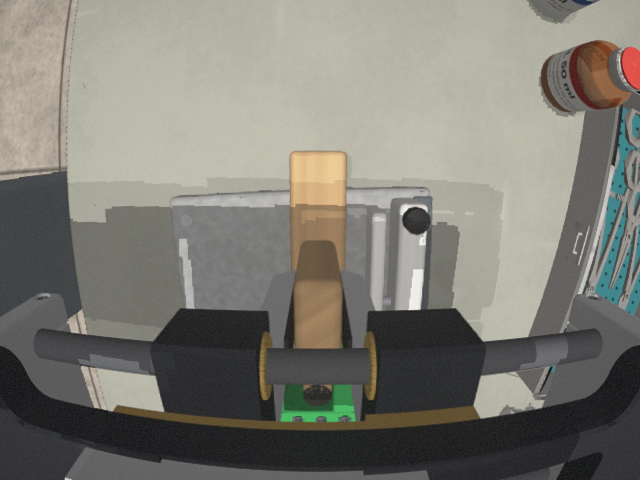

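>>> {"method": "arm_command", "body": {
  "steps": [
    [[0,0,0,0.15,0,0.01,1],[0,0,0,0.3,0,0.01,1],[0,0,0,0.45,0,0.02,1],[0,0,0,0.6,0,0.02,1],[0,0,0,0.75,0,0.02,1],[0,0,0,0.9,0,0.02,1],[0,0,0,1.05,0,0.02,1],[0,0,0,1.2,0,0.02,1]]
  ]
}}

```text
clock: 18.3
ee_pos: [0.5315, 0.0738, 0.0514]
tool_rot: [-1.229, 1.19, -1.176]
force: [-4.1, 4.1, -0.3]
opening: 0.208
```

```bash
python3 chk.py 17 34
```

```text
t 18.3 tcpz 0.0514 yaw -87.93 nose board [-35.9  14.6] F board [-4.41 -3.79 -0.29] M [ 0.717  0.968 -0.113] open 0.208
{'scene': (np.float64(3.73), 'emin', np.float32(31.1), 'e0', np.float32(51.4), 'px/mm', [0.17, -0.18], 324), 'side': (np.float64(3.51), 'emin', np.float32(15.2), 'e0', np.float32(52.5), 'px/mm', [0.4, -0.08], 258)}
```

>>> {"method": "arm_command", "body": {
  "steps": [
    [[0,0,0,0.15,0,0.01,1],[0,0,0,0.3,0,0.01,1],[0,0,0,0.45,0,0.01,1],[0,0,0,0.6,0,0.02,1],[0,0,0,0.75,0,0.02,1],[0,0,0,0.9,0,0.02,1],[0,0,0,1.05,0,0.02,1],[0,0,0,1.2,0,0.02,1]]
  ]
}}

```text
clock: 19.4
ee_pos: [0.532, 0.062, 0.0515]
tool_rot: [-1.229, 1.19, -1.176]
force: [-4.5, 4.8, -1.0]
opening: 0.214
```

```bash
python3 chk.py 18 45
```

```text
t 19.4 tcpz 0.0515 yaw -87.93 nose board [-24.   14.3] F board [-5.07 -4.12 -0.97] M [ 0.673  0.945 -0.043] open 0.214
{'scene': (np.float64(3.68), 'emin', np.float32(31.5), 'e0', np.float32(50.7), 'px/mm', [0.17, -0.18], 297), 'side': (np.float64(3.49), 'emin', np.float32(15.7), 'e0', np.float32(51.2), 'px/mm', [0.4, -0.09], 234)}
```

>>> {"method": "arm_command", "body": {
  "steps": [
    [[0,0,0,0.15,0,0.01,1],[0,0,0,0.3,0,0.01,1],[0,0,0,0.45,0,0.02,1],[0,0,0,0.6,0,0.02,1],[0,0,0,0.75,0,0.02,1],[0,0,0,0.9,0,0.02,1],[0,0,0,1.05,0,0.03,1],[0,0,0,1.2,0,0.03,1]]
  ]
}}

```text
clock: 20.5
ee_pos: [0.5325, 0.0502, 0.0515]
tool_rot: [-1.228, 1.191, -1.175]
force: [-3.7, 4.7, 0.5]
opening: 0.215
```

```bash
python3 chk.py 19 57
```

```text
t 20.5 tcpz 0.0515 yaw -87.92 nose board [-12.2  13.9] F board [-4.97 -3.32  0.48] M [ 0.72   0.89  -0.131] open 0.215
{'scene': (np.float64(3.62), 'emin', np.float32(31.3), 'e0', np.float32(49.9), 'px/mm', [0.16, -0.18], 260), 'side': (np.float64(3.45), 'emin', np.float32(16.9), 'e0', np.float32(50.0), 'px/mm', [0.4, -0.09], 197)}
```

>>> {"method": "arm_command", "body": {
  "steps": [
    [[0,0,0,0.15,0,0.01,1],[0,0,0,0.3,0,0.01,1],[0,0,0,0.45,0,0.02,1],[0,0,0,0.6,0,0.02,1],[0,0,0,0.75,0,0.02,1],[0,0,0,0.9,0,0.02,1],[0,0,0,1.05,0,0.02,1],[0,0,0,1.2,0,0.02,1]]
  ]
}}

```text
clock: 21.6
ee_pos: [0.5329, 0.0382, 0.0515]
tool_rot: [-1.229, 1.191, -1.174]
force: [-4.3, 3.4, 0.0]
opening: 0.21
```

```bash
python3 chk.py 20 69
```

```text
t 21.6 tcpz 0.0515 yaw -87.92 nose board [-0.3 13.5] F board [-3.72 -4.08  0.02] M [ 0.744  0.992 -0.12 ] open 0.21
{'scene': (np.float64(3.64), 'emin', np.float32(31.5), 'e0', np.float32(48.9), 'px/mm', [0.16, -0.18], 223), 'side': (np.float64(3.4), 'emin', np.float32(17.8), 'e0', np.float32(49.4), 'px/mm', [0.4, -0.09], 176)}
```

>>> {"method": "arm_command", "body": {
  "steps": [
    [[0,0,0,0.15,0,0.02,1],[0,0,0,0.3,0,0.02,1],[0,0,0,0.45,0,0.02,1],[0,0,0,0.6,0,0.03,1],[0,0,0,0.75,0,0.03,1],[0,0,0,0.9,0,0.03,1],[0,0,0,1.05,0,0.03,1],[0,0,0,1.2,0,0.03,1]]
  ]
}}

```text
clock: 22.7
ee_pos: [0.5334, 0.0264, 0.0515]
tool_rot: [-1.229, 1.192, -1.174]
force: [-3.8, 4.0, 0.5]
opening: 0.212
```

```bash
python3 chk.py 21 80
```

```text
t 22.7 tcpz 0.0515 yaw -87.92 nose board [11.5 13.2] F board [-4.3  -3.46  0.54] M [ 0.707  0.964 -0.161] open 0.212
{'scene': (np.float64(3.37), 'emin', np.float32(32.5), 'e0', np.float32(46.9), 'px/mm', [0.16, -0.18], 186), 'side': (np.float64(3.26), 'emin', np.float32(17.6), 'e0', np.float32(46.2), 'px/mm', [0.4, -0.09], 152)}
```

>>> {"method": "arm_command", "body": {
  "steps": [
    [[0,0,0,0.15,0,0.02,1],[0,0,0,0.3,0,0.02,1],[0,0,0,0.45,0,0.02,1],[0,0,0,0.6,0,0.03,1],[0,0,0,0.75,0,0.03,1],[0,0,0,0.9,0,0.03,1],[0,0,0,1.05,0,0.03,1],[0,0,0,1.2,0,0.03,1]]
  ]
}}

```text
clock: 23.8
ee_pos: [0.5339, 0.0144, 0.0515]
tool_rot: [-1.229, 1.192, -1.173]
force: [-4.5, 3.7, 0.8]
opening: 0.21
```

```bash
python3 chk.py 22 92
python3 - <<'E'
from h import *
p,d=camera('wrist');cv2.imwrite(f'pics/wrist22.png',p[...,::-1])
press(22,92,145)
crop("pics/scene22.png","pics/s.png",225,220,160,80,4.5)
E
```

```text
t 23.8 tcpz 0.0515 yaw -87.92 nose board [23.5 12.8] F board [-4.03 -4.24  0.79] M [ 0.759  0.915 -0.167] open 0.21
{'scene': (np.float64(3.37), 'emin', np.float32(33.1), 'e0', np.float32(44.0), 'px/mm', [0.16, -0.18], 156), 'side': (np.float64(3.19), 'emin', np.float32(18.1), 'e0', np.float32(41.5), 'px/mm', [0.41, -0.09], 122)}
{'scene': (np.float64(3.35), 'emin', np.float32(33.8), 'e0', np.float32(42.6), 'px/mm', [0.16, -0.18], 195), 'side': (np.float64(3.16), 'emin', np.float32(20.5), 'e0', np.float32(40.5), 'px/mm', [0.41, -0.09], 147)}
```

View pics/s.png

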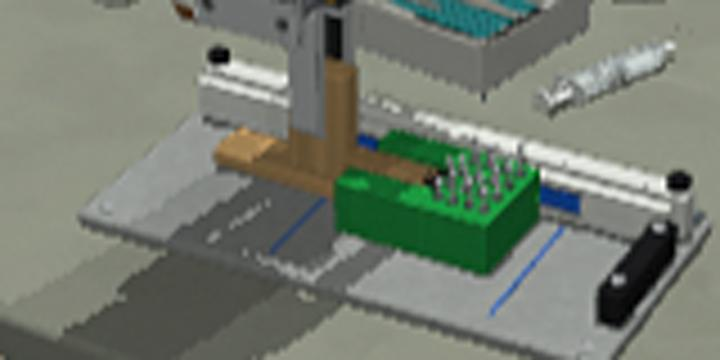

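View pics/wrist22.png

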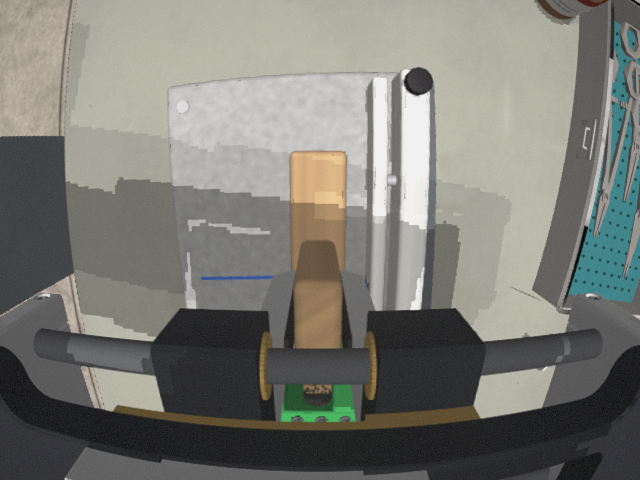

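Run:
```python
from h import *
for t in (12,15,18,20,22): press(t,95,140)
```

```text
{'scene': (np.float64(4.19), 'emin', np.float32(28.5), 'e0', np.float32(42.5), 'px/mm', [0.16, -0.18], 157), 'side': (np.float64(3.73), 'emin', np.float32(17.5), 'e0', np.float32(39.8), 'px/mm', [0.41, -0.09], 128)}
{'scene': (np.float64(3.91), 'emin', np.float32(30.1), 'e0', np.float32(42.2), 'px/mm', [0.16, -0.18], 157), 'side': (np.float64(3.43), 'emin', np.float32(18.0), 'e0', np.float32(39.0), 'px/mm', [0.41, -0.09], 128)}
{'scene': (np.float64(3.82), 'emin', np.float32(31.7), 'e0', np.float32(42.6), 'px/mm', [0.16, -0.18], 157), 'side': (np.float64(3.24), 'emin', np.float32(18.5), 'e0', np.float32(38.7), 'px/mm', [0.41, -0.09], 128)}
{'scene': (np.float64(3.92), 'emin', np.float32(32.4), 'e0', np.float32(42.9), 'px/mm', [0.16, -0.18], 157), 'side': (np.float64(3.18), 'emin', np.float32(18.7), 'e0', np.float32(38.2), 'px/mm', [0.41, -0.09], 128)}
{'scene': (np.float64(4.0), 'emin', np.float32(33.2), 'e0', np.float32(43.3), 'px/mm', [0.16, -0.18], 157), 'side': (np.float64(3.14), 'emin', np.float32(19.4), 'e0', np.float32(38.4), 'px/mm', [0.41, -0.09], 128)}
```

>>> {"method": "arm_command", "body": {
  "steps": [
    [[0,0,0,0.15,0,0.02,1],[0,0,0,0.3,0,0.02,1],[0,0,0,0.45,0,0.03,1],[0,0,0,0.6,0,0.03,1],[0,0,0,0.75,0,0.03,1],[0,0,0,0.9,0,0.03,1],[0,0,0,1.05,0,0.04,1],[0,0,0,1.2,0,0.04,1]]
  ]
}}

```text
clock: 24.95
ee_pos: [0.5345, 0.0025, 0.0515]
tool_rot: [-1.229, 1.193, -1.173]
force: [-4.0, 4.4, 0.6]
opening: 0.212
```

```bash
python3 chk.py 23 98
```

```text
t 24.95 tcpz 0.0515 yaw -87.91 nose board [35.4 12.5] F board [-4.71 -3.72  0.64] M [ 0.744  0.939 -0.121] open 0.212
{'scene': (np.float64(3.35), 'emin', np.float32(33.4), 'e0', np.float32(41.4), 'px/mm', [0.16, -0.18], 130), 'side': (np.float64(3.09), 'emin', np.float32(17.2), 'e0', np.float32(37.2), 'px/mm', [0.41, -0.09], 109)}
```

>>> {"method": "arm_command", "body": {
  "steps": [
    [[0,0,0,0.15,0,0.02,1],[0,0,0,0.3,0,0.02,1],[0,0,0,0.45,0,0.02,1],[0,0,0,0.6,0,0.02,1],[0,0,0,0.75,0,0.03,1],[0,0,0,0.9,0,0.03,1],[0,0,0,1.05,0,0.03,1],[0,0,0,1.2,0,0.03,1]]
  ]
}}

```text
clock: 26.05
ee_pos: [0.5349, -0.0094, 0.0515]
tool_rot: [-1.23, 1.193, -1.172]
force: [-4.0, 3.5, 0.2]
opening: 0.212
```

```bash
python3 chk.py 24 106
```

```text
t 26.05 tcpz 0.0515 yaw -87.9 nose board [47.3 12.1] F board [-3.73 -3.72  0.17] M [ 0.672  0.949 -0.071] open 0.212
{'scene': (np.float64(3.22), 'emin', np.float32(32.5), 'e0', np.float32(39.2), 'px/mm', [0.16, -0.18], 102), 'side': (np.float64(3.01), 'emin', np.float32(17.9), 'e0', np.float32(30.9), 'px/mm', [0.41, -0.09], 84)}
```

>>> {"method": "arm_command", "body": {
  "steps": [
    [[0,0,0,0.15,0,0.02,1],[0,0,0,0.3,0,0.02,1],[0,0,0,0.45,0,0.03,1],[0,0,0,0.6,0,0.03,1],[0,0,0,0.75,0,0.03,1],[0,0,0,0.9,0,0.03,1],[0,0,0,1.05,0,0.03,1],[0,0,0,1.2,0,0.03,1]]
  ]
}}

```text
clock: 27.15
ee_pos: [0.5354, -0.0214, 0.0515]
tool_rot: [-1.23, 1.194, -1.172]
force: [-3.8, 4.4, -0.0]
opening: 0.211
```

```bash
python3 chk.py 25 110
```

```text
t 27.15 tcpz 0.0515 yaw -87.9 nose board [59.3 11.7] F board [-4.65 -3.48 -0.04] M [ 0.686  0.917 -0.17 ] open 0.211
{'scene': (np.float64(3.22), 'emin', np.float32(33.9), 'e0', np.float32(42.6), 'px/mm', [0.16, -0.18], 93), 'side': (np.float64(3.05), 'emin', np.float32(25.8), 'e0', np.float32(37.8), 'px/mm', [0.41, -0.09], 80)}
```

>>> {"method": "arm_command", "body": {
  "steps": [
    [[0,0,0,0.15,0,0.02,1],[0,0,0,0.3,0,0.02,1],[0,0,0,0.45,0,0.03,1],[0,0,0,0.6,0,0.03,1],[0,0,0,0.75,0,0.03,1],[0,0,0,0.9,0,0.03,1],[0,0,0,1.05,0,0.03,1],[0,0,0,1.2,0,0.03,1]]
  ]
}}

```text
clock: 28.25
ee_pos: [0.5359, -0.0334, 0.0515]
tool_rot: [-1.23, 1.194, -1.171]
force: [-4.1, 4.1, -0.5]
opening: 0.209
```

```bash
python3 chk.py 26 110; python3 -c "
from h import *
crop('pics/scene26.png','pics/s.png',225,220,170,90,4.5)
crop('pics/side26.png','pics/d.png',270,225,110,90,6)"
```

```text
t 28.25 tcpz 0.0515 yaw -87.89 nose board [71.3 11.3] F board [-4.38 -3.78 -0.46] M [ 0.708  0.916 -0.09 ] open 0.209
{'scene': (np.float64(3.27), 'emin', np.float32(58.8), 'e0', np.float32(62.1), 'px/mm', [0.16, -0.18], 93), 'side': (np.float64(3.43), 'emin', np.float32(52.9), 'e0', np.float32(62.2), 'px/mm', [0.41, -0.09], 80)}
```

View pics/s.png

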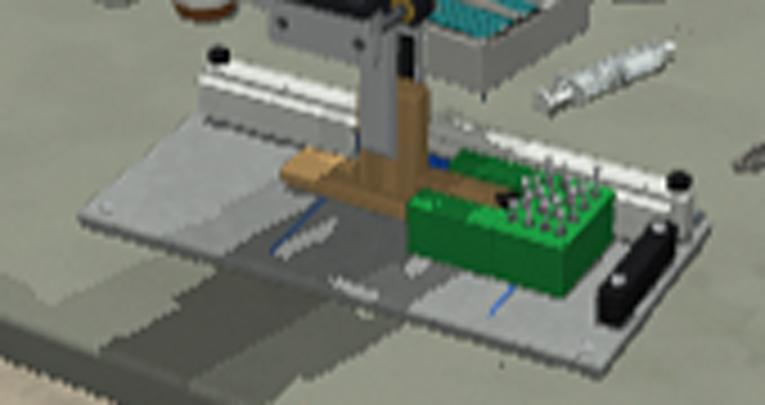

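View pics/d.png

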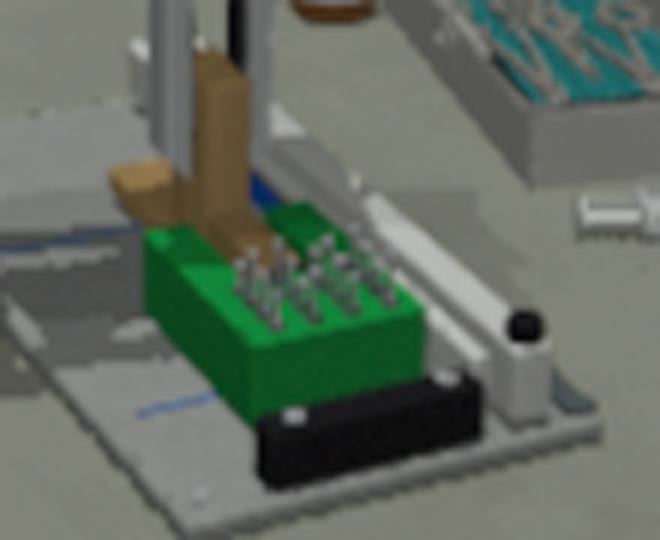

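>>> {"method": "arm_command", "body": {
  "steps": [
    [[0,0,0,0.15,0,0.02,1],[0,0,0,0.3,0,0.02,1],[0,0,0,0.45,0,0.03,1],[0,0,0,0.6,0,0.03,1],[0,0,0,0.75,0,0.03,1],[0,0,0,0.9,0,0.03,1],[0,0,0,1.05,0,0.03,1],[0,0,0,1.2,0,0.04,1]]
  ]
}}

```text
clock: 29.35
ee_pos: [0.5364, -0.0455, 0.0515]
tool_rot: [-1.231, 1.195, -1.171]
force: [-4.4, 3.9, 0.5]
opening: 0.212
```

```bash
python3 chk.py 27 110
```

```text
t 29.35 tcpz 0.0515 yaw -87.89 nose board [83.4 11. ] F board [-4.19 -4.08  0.48] M [ 0.703  0.911 -0.139] open 0.212
{'scene': (np.float64(5.51), 'emin', np.float32(82.2), 'e0', np.float32(84.0), 'px/mm', [0.16, -0.18], 93), 'side': (np.float64(-0.03), 'emin', np.float32(77.6), 'e0', np.float32(77.6), 'px/mm', [0.41, -0.09], 80)}
```

>>> {"method": "arm_command", "body": {
  "steps": [
    [[0,0,0,0.12,0,0.02,1],[0,0,0,0.24,0,0.02,1],[0,0,0,0.36,0,0.02,1],[0,0,0,0.48,0,0.02,1],[0,0,0,0.6,0,0.02,1],[0,0,0,0.72,0,0.02,1],[0,0,0,0.84,0,0.02,1],[0,0,0,0.95,0,0.02,1]]
  ]
}}

```text
clock: 30.45
ee_pos: [0.5367, -0.0551, 0.0515]
tool_rot: [-1.232, 1.195, -1.17]
force: [-4.6, 3.7, -0.3]
opening: 0.212
```

```bash
python3 chk.py 28 110; python3 -c "
from h import *
crop('pics/scene28.png','pics/s.png',225,220,170,90,4.5)
crop('pics/side28.png','pics/d.png',270,225,110,90,6)"
```

```text
t 30.45 tcpz 0.0515 yaw -87.88 nose board [93.  10.5] F board [-4.01 -4.36 -0.32] M [ 0.669  0.818 -0.149] open 0.212
{'scene': (np.float64(0.77), 'emin', np.float32(84.0), 'e0', np.float32(86.7), 'px/mm', [0.16, -0.18], 93), 'side': (np.float64(8.45), 'emin', np.float32(80.4), 'e0', np.float32(83.4), 'px/mm', [0.41, -0.09], 80)}
```

View pics/d.png

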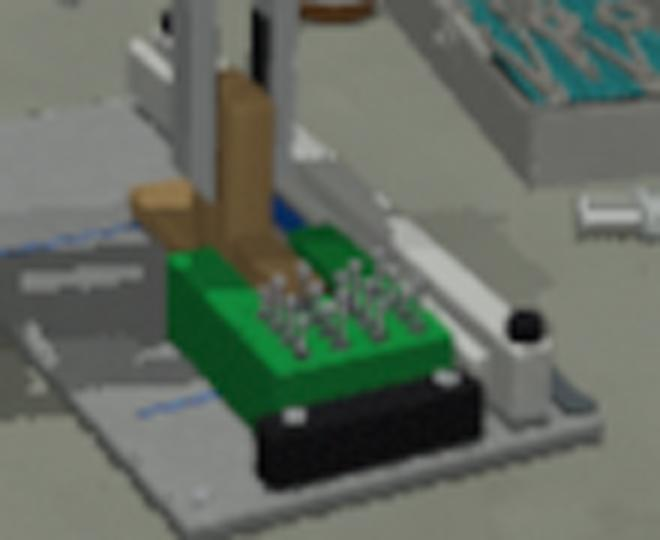

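>>> {"method": "arm_command", "body": {
  "steps": [
    [[0,0,0,0.08,0,0.02,1],[0,0,0,0.16,0,0.02,1],[0,0,0,0.24,0,0.02,1]]
  ]
}}

```text
clock: 30.92
ee_pos: [0.5367, -0.0564, 0.0517]
tool_rot: [-1.23, 1.197, -1.169]
force: [-3.6, 8.2, 1.9]
opening: 0.21
```

```bash
python3 -c "
from h import *
st()"
```

```text
t 30.93 tcpz 0.0517 yaw -87.9 nose board [94.3 10.4] F board [-8.47 -3.    1.93] M [ 1.436  0.853 -0.08 ] open 0.21
```

>>> {"method": "arm_command", "body": {
  "steps": [
    [[0,0,0,0.05,0,0.02,1],[0,0,0,0.03,0,0.02,1]]
  ]
}}

```text
clock: 31.18
ee_pos: [0.5366, -0.0564, 0.0517]
tool_rot: [-1.23, 1.197, -1.168]
force: [-2.7, 5.3, -0.6]
opening: 0.209
```

```bash
python3 -c "
from h import *
st();st(None,2)
for n in('side','scene','wrist'):
    p,d=camera(n);cv2.imwrite(f'pics/{n}29.png',p[...,::-1])
crop('pics/scene29.png','pics/s.png',300,230,90,75,7)
crop('pics/side29.png','pics/d.png',280,235,100,75,7)
"
```

```text
t 31.18 tcpz 0.0517 yaw -87.88 nose board [94.2 10.4] F board [-5.5  -2.32 -0.56] M [ 0.798  0.758 -0.086] open 0.209
t 31.27 tcpz 0.0517 yaw -87.88 nose board [94.2 10.4] F board [-4.56 -2.79  0.41] M [ 0.797  0.767 -0.104] open 0.211
```

View pics/s.png

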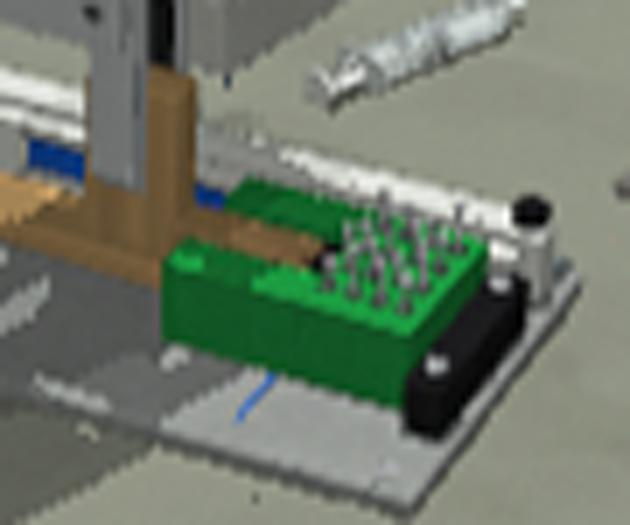

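View pics/d.png

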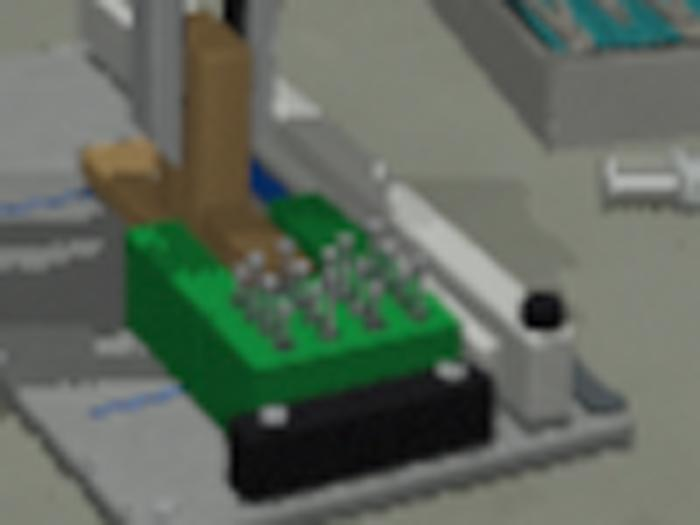

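>>> {"method": "arm_command", "body": {
  "steps": [
    [[0,0,0,-0.02,0,-0.03,1],[0,0,0,-0.04,0,-0.08,1],[0,0,0,-0.04,0,-0.14,1],[0,0,0,-0.04,0,-0.2,1]]
  ]
}}

```text
clock: 31.92
ee_pos: [0.5351, -0.0564, 0.0518]
tool_rot: [-1.23, 1.196, -1.169]
force: [-0.6, 1.7, -3.5]
opening: 0.209
```

```bash
python3 -c "
from h import *
st();st(None,2)
"
```

```text
t 31.93 tcpz 0.0518 yaw -87.88 nose board [94.1  8.8] F board [-1.75 -0.44 -3.45] M [ 0.458  0.265 -0.003] open 0.209
t 32.02 tcpz 0.0519 yaw -87.88 nose board [94.1  8.7] F board [-1.58 -1.21 -2.3 ] M [ 0.441  0.238 -0.071] open 0.209
```

>>> {"method": "arm_command", "body": {
  "steps": [
    [[0,0,0,-0.03,0,-0.1,1],[0,0,0,-0.05,0,-0.2,1],[0,0,0,-0.08,0,-0.3,1],[0,0,0,-0.12,0,-0.4,1]]
  ]
}}

```text
clock: 32.52
ee_pos: [0.5314, -0.0559, 0.0524]
tool_rot: [-1.23, 1.195, -1.17]
force: [-0.2, -0.2, -0.6]
opening: 0.211
```

```bash
python3 -c "
from h import *
st();st(None,1)
for n in('side','scene','wrist'):
    p,d=camera(n);cv2.imwrite(f'pics/{n}30.png',p[...,::-1])
crop('pics/scene30.png','pics/s.png',300,230,90,75,7)
crop('pics/side30.png','pics/d.png',280,235,100,75,7)
crop('pics/wrist30.png','pics/w.png',240,360,160,75,4)
a,b=cv2.imread('pics/s.png'),cv2.imread('pics/d.png');b=cv2.resize(b[:,:630],(630,525));cv2.imwrite('pics/o30.png',cv2.resize(np.hstack([a,b]),(800,333)))
"
```

```text
t 32.52 tcpz 0.0524 yaw -87.88 nose board [93.4  5.3] F board [ 0.18 -0.25 -0.6 ] M [-0.065  0.029 -0.   ] open 0.211
t 32.58 tcpz 0.0523 yaw -87.88 nose board [93.2  5. ] F board [-0.06 -0.22 -1.85] M [-0.039  0.09  -0.054] open 0.211
```

View pics/o30.png

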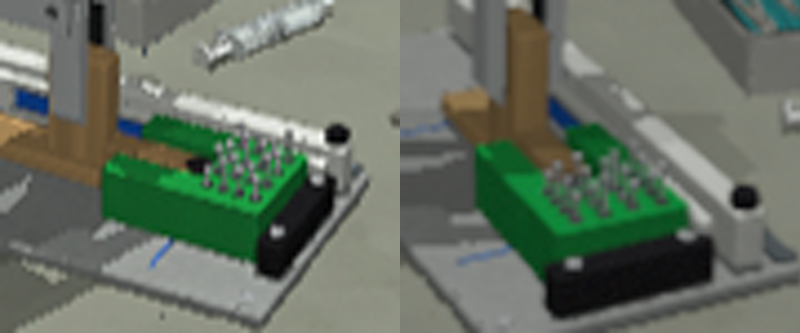

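View pics/w.png

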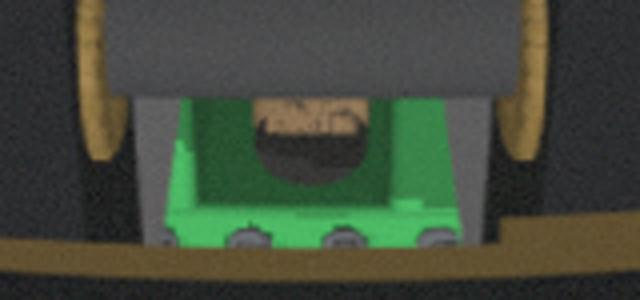

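>>> {"method": "arm_command", "body": {
  "steps": [
    [[0,0,0,-0.7,0,0,1],[0,0,0,-1.6,0,0,1],[0,0,0,-2.8,0,0,1],[0,0,0,-4,0,0,1],[0,0,0,-5.5,0,0,1],[0,0,0,-7,0,0,1],[0,0,0,-8.5,-0.5,0,1],[0,0,0,-9.5,-2,0,1]]
  ]
}}

```text
clock: 33.72
ee_pos: [0.5269, 0.0405, 0.0728]
tool_rot: [-1.232, 1.197, -1.167]
force: [1.3, -0.1, -0.2]
opening: 0.208
```

```bash
python3 -c "
from h import *
st()
for n in('side','scene','wrist'):
    p,d=camera(n);cv2.imwrite(f'pics/{n}31.png',p[...,::-1])
press(31,-20,35)
crop('pics/scene31.png','pics/s.png',300,230,90,75,7)
crop('pics/side31.png','pics/d.png',280,235,100,75,7)
a,b=cv2.imread('pics/s.png'),cv2.imread('pics/d.png');b=cv2.resize(b[:,:630],(630,525));cv2.imwrite('pics/o31.png',cv2.resize(np.hstack([a,b]),(800,333)))
"
```

```text
t 33.73 tcpz 0.0728 yaw -87.84 nose board [-3.1  7.6] F board [ 0.22  1.33 -0.2 ] M [-0.084  0.031 -0.016] open 0.208
{'scene': (np.float64(0.67), 'emin', np.float32(37.3), 'e0', np.float32(38.8), 'px/mm', [0.18, -0.17], 176), 'side': (np.float64(0.79), 'emin', np.float32(47.8), 'e0', np.float32(53.4), 'px/mm', [0.38, -0.07], 119)}
```

View pics/o31.png

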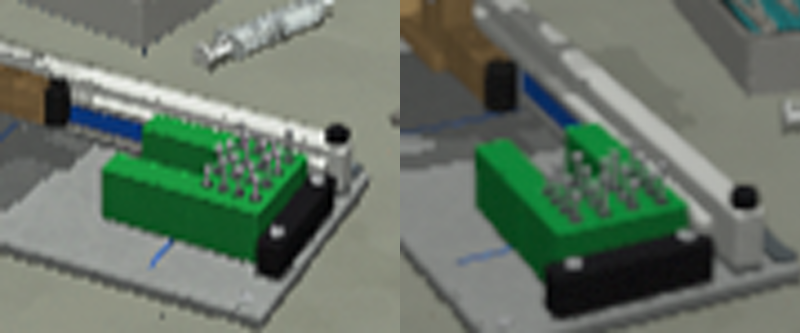

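View pics/wrist31.png

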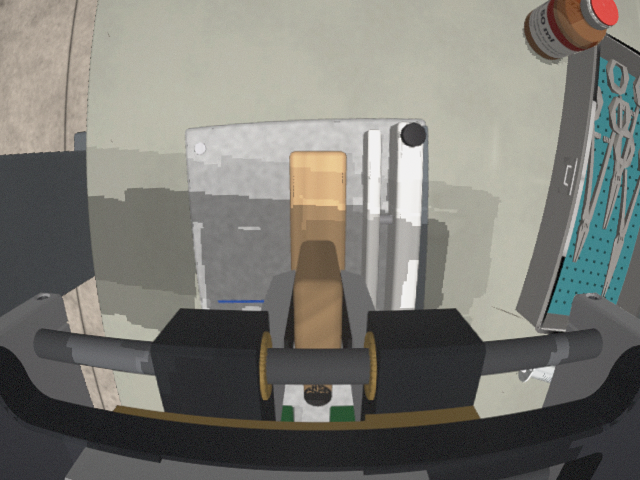

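>>> {"method": "arm_command", "body": {
  "steps": [
    [[0,0,0,0,-4,0,1],[0,2,0,-2,-8,-0.5,1],[0,6,0,-7,-9,-2,1],[0,10,0,-12.5,-9,-3.5,1],[0,14,0,-18,-9,-5,1],[0,18,0,-23.5,-8,-6.5,1],[0,22,0,-28.5,-7,-8,1],[0,22,0,-31.8,-6,-8.2,1]]
  ]
}}

```text
clock: 34.88
ee_pos: [0.4349, 0.3553, 0.1379]
tool_rot: [-1.03, 1.47, -1.448]
force: [0.3, -1.0, -1.1]
opening: 0.211
```

```bash
python3 -c "
from h import *
st()
o=robot.get_obs();print(o['ee_pos'],Ro.from_rotvec(o['tool_rot']).as_matrix().round(4).tolist())
for n in('side','scene','wrist'):
    p,d=camera(n);cv2.imwrite(f'pics/{n}32.png',p[...,::-1])
press(32,-40,35);press(32,-20,40)
crop('pics/scene32.png','pics/s.png',240,220,150,90,5)
crop('pics/side32.png','pics/d.png',240,205,140,110,5)
"
```

```text
t 34.88 tcpz 0.1379 yaw -109.76 nose board [-330.2  -90. ] F board [ 1.    0.18 -1.09] M [-0.015  0.    -0.044] open 0.211
[0.43492526 0.35529801 0.13792061] [[-0.338, -0.0101, 0.9411], [-0.9411, 0.0079, -0.338], [-0.004, -0.9999, -0.0121]]
{'scene': (np.float64(0.77), 'emin', np.float32(25.1), 'e0', np.float32(29.1), 'px/mm', [0.18, -0.17], 232), 'side': (np.float64(0.89), 'emin', np.float32(33.4), 'e0', np.float32(43.2), 'px/mm', [0.38, -0.07], 157)}
{'scene': (np.float64(0.74), 'emin', np.float32(29.3), 'e0', np.float32(33.0), 'px/mm', [0.18, -0.17], 197), 'side': (np.float64(0.8), 'emin', np.float32(42.9), 'e0', np.float32(50.2), 'px/mm', [0.38, -0.07], 130)}
```

View pics/s.png

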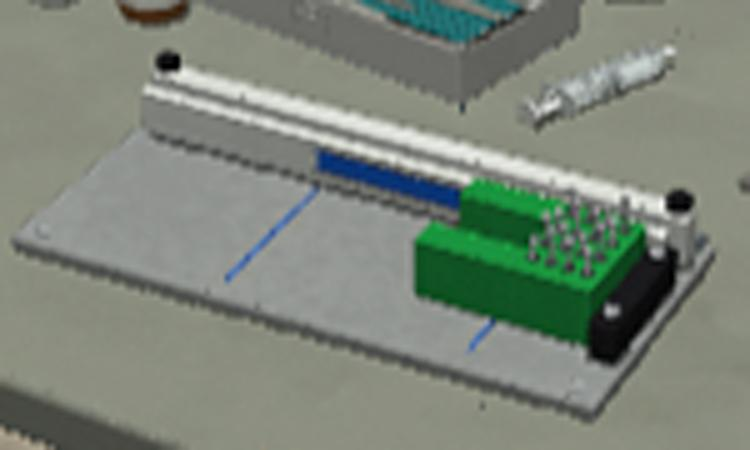

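View pics/d.png

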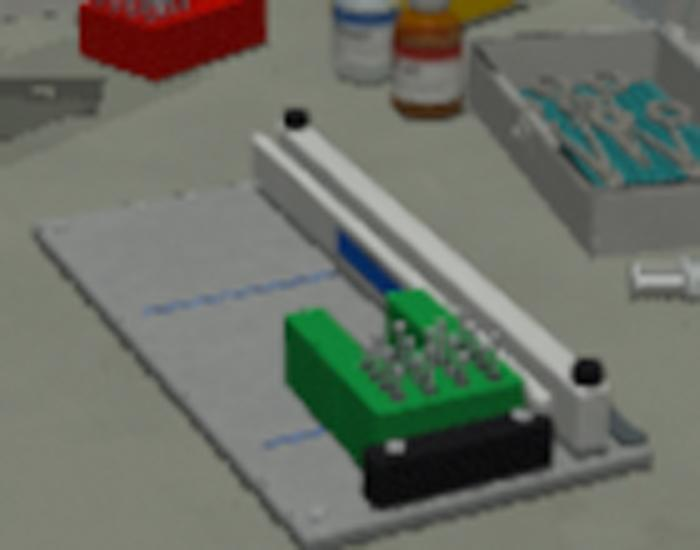

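View pics/wrist32.png

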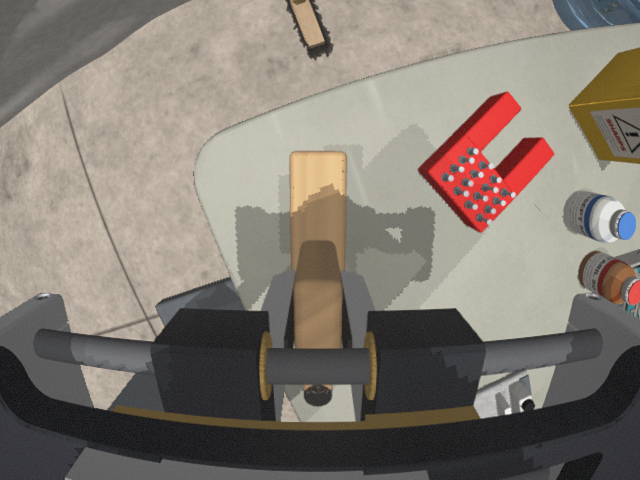

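```bash
python3 -c "
from h import *
for n in ('scene','side'): 
  press(32,-130 if n=='scene' else -110,5,(n,))
  press(32,-40,5,(n,))
# block motion between 28(before)/29/30 and 32, ROI on tips + front top
for n in('scene','side'):
  pr=lambda x,y,z:proj(n,pose(BQ,[x/1e3,y/1e3,z/1e3]))[0]
  vx=(pr(105,0,46)-pr(95,0,46))/10;vy=(pr(100,5,46)-pr(100,-5,46))/10
  poly=np.array([pr(107,-33,48),pr(143,-33,48),pr(143,36,66),pr(107,36,66)])
  M=np.zeros((480,640),np.uint8);cv2.fillPoly(M,[cv2.convexHull(np.round(poly).astype(np.int32))],255);m=M>0
  for t in(29,30):
    A=cv2.imread(f'pics/{n}{t}.png').astype(np.float32);B=cv2.imread(f'pics/{n}32.png').astype(np.float32)
    best=min((np.minimum(np.abs(cv2.warpAffine(A,np.float32([[1,0,vx[0]*a+vy[0]*b],[0,1,vx[1]*a+vy[1]*b]]),(640,480))-B)[m].sum(1),120).mean(),a,b) for a in np.arange(-3,2.01,.25) for b in np.arange(-5,2.01,.25))
    print(n,t,best,vx.round(2),vy.round(2))
"
```

```text
{'scene': (np.float64(0.75), 'emin', np.float32(31.0), 'e0', np.float32(34.1), 'px/mm', [0.18, -0.16], 397)}
{'scene': (np.float64(0.71), 'emin', np.float32(23.0), 'e0', np.float32(26.1), 'px/mm', [0.18, -0.17], 141)}
{'side': (np.float64(0.85), 'emin', np.float32(12.3), 'e0', np.float32(21.3), 'px/mm', [0.37, -0.07], 233)}
{'side': (np.float64(0.92), 'emin', np.float32(16.7), 'e0', np.float32(28.4), 'px/mm', [0.38, -0.07], 102)}
scene 29 (np.float32(37.761845), np.float64(-0.25), np.float64(-1.0)) [0.36 0.1 ] [ 0.16 -0.19]
scene 30 (np.float32(13.557517), np.float64(0.0), np.float64(0.25)) [0.36 0.1 ] [ 0.16 -0.19]
side 29 (np.float32(26.092865), np.float64(-0.5), np.float64(-2.5)) [0.21 0.19] [ 0.41 -0.09]
side 30 (np.float32(15.28717), np.float64(-0.25), np.float64(0.0)) [0.21 0.19] [ 0.41 -0.09]
```

```bash
python3 -c "
from h import *
o=robot.get_obs();print(o['ee_pos'],Ro.from_rotvec(o['tool_rot']).as_matrix().round(4).tolist(),o['joint_vel'].round(3))
print(Ro.from_rotvec([-1.01581658,1.46502224,-1.46939237]).as_matrix().round(4).tolist())
R=Ro.from_rotvec(o['tool_rot']).as_matrix();R0=Ro.from_rotvec([-1.01581658,1.46502224,-1.46939237]).as_matrix()
print(np.degrees(Ro.from_matrix(R.T@R0).as_rotvec()), R.T@(np.array([.4335,.355,.0415])-o['ee_pos'])*100)
"
```

```text
[0.43527798 0.35412065 0.13738248] [[-0.3369, -0.0112, 0.9415], [-0.9415, 0.0066, -0.3369], [-0.0025, -0.9999, -0.0128]] [-0.039 -0.023  0.008 -0.015  0.006 -0.005]
[[-0.3503, 0.0032, 0.9366], [-0.9366, -0.0008, -0.3503], [-0.0004, -1.0, 0.0033]]
[ 0.92092138  0.81404599 -0.11516346] [ 8.65210082e-04  9.59001171e+00 -7.43128823e-02]
```

Lower to just above the table with the tilt corrected back to the grasp attitude.

>>> {"method": "arm_command", "body": {
  "steps": [
    [[0.9,0.8,-0.1,0,3,-0.05,1],[0.9,0.8,-0.1,0,6,-0.05,1],[0.9,0.8,-0.1,0,8.3,-0.05,1],[0.9,0.8,-0.1,0,9.3,-0.05,1],[0.9,0.8,-0.1,0,9.5,-0.05,1],[0.9,0.8,-0.1,0,9.5,-0.05,1]]
  ]
}}

```text
clock: 35.78
ee_pos: [0.4348, 0.355, 0.0434]
tool_rot: [-1.014, 1.465, -1.469]
force: [-0.3, 0.3, -0.6]
opening: 0.212
```

```bash
python3 -c "
from h import *
st();st(None,2)
o=robot.get_obs();print(o['ee_pos'],Ro.from_rotvec(o['tool_rot']).as_matrix().round(4).tolist())
for n in('side','scene'):
    p,d=camera(n);cv2.imwrite(f'pics/{n}33.png',p[...,::-1])
crop('pics/side33.png','pics/d.png',190,170,100,80,7)
"
```

```text
t 35.77 tcpz 0.0434 yaw -110.52 nose board [-330.1  -90.9] F board [-0.34 -0.3  -0.56] M [-0.041  0.054 -0.052] open 0.212
t 35.88 tcpz 0.0436 yaw -110.5 nose board [-330.4  -90.8] F board [-0.61  0.16 -0.65] M [-0.064  0.09   0.029] open 0.21
[0.43476078 0.35533965 0.04363556] [[-0.3501, 0.005, 0.9367], [-0.9367, 0.0007, -0.3501], [-0.0024, -1.0, 0.0044]]
```

View pics/d.png

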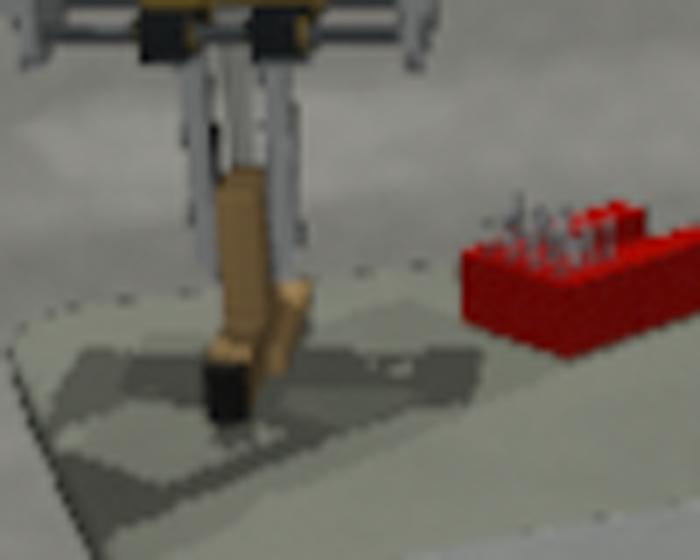

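>>> {"method": "arm_command", "body": {
  "steps": [
    [[0,0,0,0,0.15,0,1],[0,0,0,0,0.3,0,1],[0,0,0,0,0.4,0,1],[0,0,0,0,0.47,0,1],[0,0,0,0,0.52,0,1]]
  ]
}}

```text
clock: 36.6
ee_pos: [0.4343, 0.3553, 0.0387]
tool_rot: [-1.015, 1.465, -1.468]
force: [-1.7, -1.6, 6.4]
opening: 0.207
```

```bash
python3 -c "
from h import *
st();st(None,2)
"
```

```text
t 36.6 tcpz 0.0387 yaw -110.48 nose board [-330.5  -91.2] F board [ 1.51 -1.81  6.41] M [-0.409  0.735 -0.04 ] open 0.207
t 36.7 tcpz 0.0388 yaw -110.48 nose board [-330.5  -91.2] F board [ 0.9  -2.09  4.46] M [-0.327  0.646 -0.014] open 0.214
```

>>> {"method": "arm_command", "body": {
  "steps": [
    [[0,0,0,0,-0.02,0,0.5],[0,0,0,0,-0.02,0,0.4],[0,0,0,0,-0.02,0,0.2],[0,0,0,0,-0.02,0,0],[0,0,0,0,-0.02,0,0]]
  ]
}}

```text
clock: 37.33
ee_pos: [0.4343, 0.3553, 0.0388]
tool_rot: [-1.015, 1.465, -1.469]
force: [0.2, 0.3, 0.8]
opening: 0.498
```

```bash
python3 -c "
from h import *
st()
for n in('side','wrist'):
    p,d=camera(n);cv2.imwrite(f'pics/{n}34.png',p[...,::-1])
"
```

```text
t 37.33 tcpz 0.0388 yaw -110.48 nose board [-330.4  -91.2] F board [-0.32  0.21  0.84] M [-0.056  0.12  -0.027] open 0.498
```

View pics/wrist34.png

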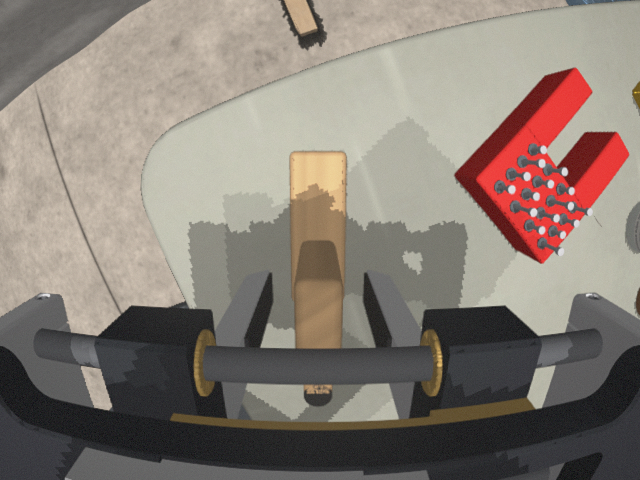

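Stick is free between the open fingers; rising straight up.

>>> {"method": "arm_command", "body": {
  "steps": [
    [[0,0,0,0,-2,0,0],[0,0,0,0,-5,0,0],[0,0,0,0,-9,0,0],[0,0,0,0,-13,0,0],[0,0,0,0,-16,0,0],[0,0,0,0,-16,0,0]]
  ]
}}

```text
clock: 38.17
ee_pos: [0.4356, 0.3564, 0.202]
tool_rot: [-1.007, 1.463, -1.467]
force: [0.7, 1.0, -0.1]
opening: 0.501
```

```bash
python3 -c "
from h import *
st()
for n in('side','scene','wrist'):
    p,d=camera(n);cv2.imwrite(f'pics/{n}35.png',p[...,::-1])
press(35,-130,5,('scene',));press(35,-110,5,('side',))
crop('pics/side35.png','pics/d.png',185,170,200,150,4)
crop('pics/scene35.png','pics/s.png',150,190,240,120,3.3)
"
```

```text
t 38.17 tcpz 0.202 yaw -110.48 nose board [-331.5  -89.8] F board [-0.94  0.79 -0.09] M [-0.049  0.084 -0.024] open 0.501
{'scene': (np.float64(0.75), 'emin', np.float32(29.8), 'e0', np.float32(33.4), 'px/mm', [0.18, -0.16], 397)}
{'side': (np.float64(0.85), 'emin', np.float32(11.8), 'e0', np.float32(21.0), 'px/mm', [0.37, -0.07], 233)}
```

View pics/d.png

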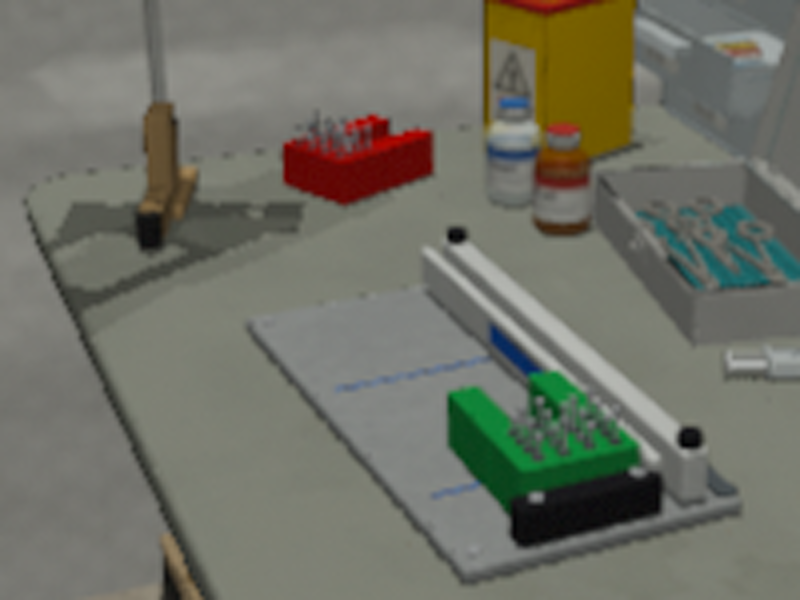

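View pics/wrist35.png

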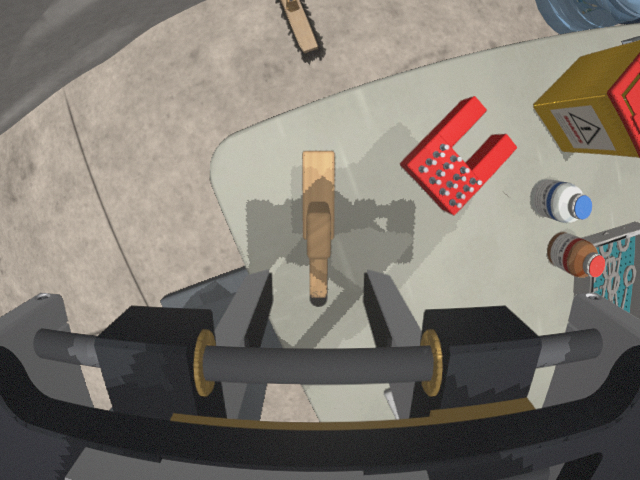

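>>> {"method": "arm_command", "body": {
  "steps": [
    [[0,-2,0,5,-0.5,2.5,0],[0,-5,0,10,-0.5,5,0],[0,-8,0,15,-0.5,7.5,0],[0,-11,0,20,-0.5,10,0],[0,-14,0,25,-0.5,12.5,0],[0,-17,0,30,-0.5,15,0],[0,-20,0,35,-0.5,17.5,0],[0,-24,0,40,-0.5,20.5,0]]
  ]
}}

```text
clock: 39.33
ee_pos: [0.4833, -0.093, 0.2004]
tool_rot: [-1.24, 1.164, -1.161]
force: [0.7, 0.4, 0.8]
opening: 0.501
```

>>> {"method": "arm_command", "body": {
  "steps": [
    [[0,0,0,4,0,0,0],[0,0,0,9,0,0.5,0],[0,0,0,9,0,0.5,0],[0,0,0,9,0,0.5,0]]
  ]
}}

```text
clock: 39.83
ee_pos: [0.4928, -0.1816, 0.1984]
tool_rot: [-1.24, 1.168, -1.158]
force: [-0.4, 0.3, 0.1]
opening: 0.502
```

```bash
python3 -c "
from h import *
st()
p,d=camera('wrist');cv2.imwrite('pics/wrist36.png',p[...,::-1])
crop('pics/wrist36.png','pics/w.png',260,150,170,130,4.5)
"
```

```text
t 39.83 tcpz 0.1984 yaw -86.39 nose board [216.2 -40. ] F board [-0.31 -0.41  0.11] M [-0.044  0.066 -0.037] open 0.502
```

View pics/wrist36.png

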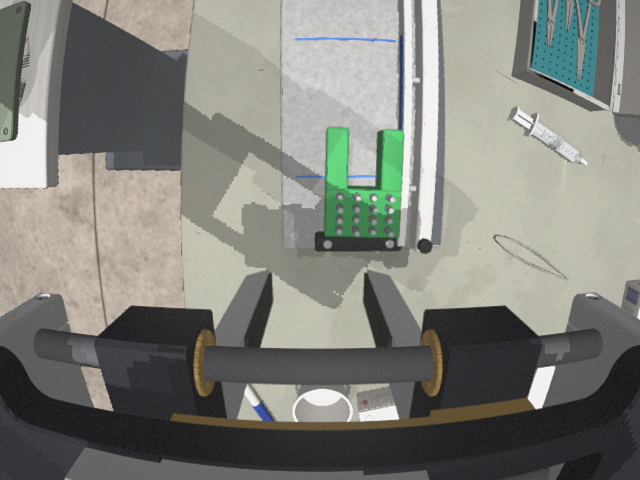

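View pics/w.png

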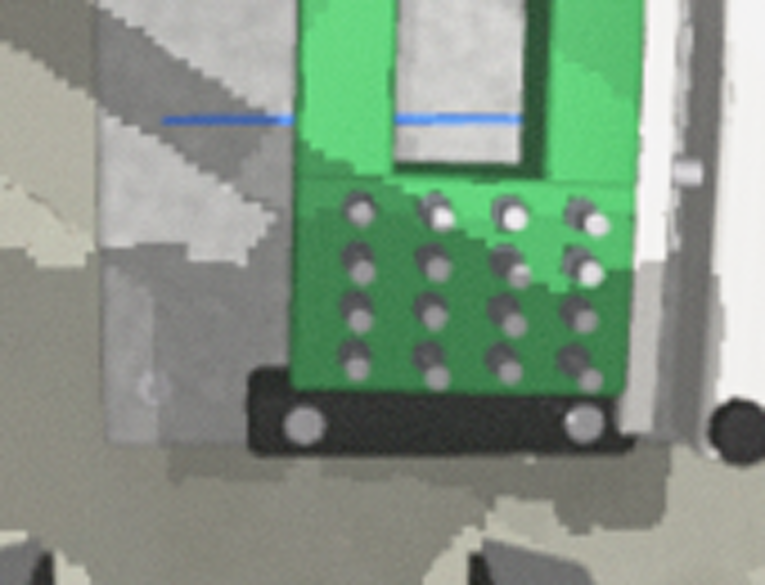

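The block's front edge meets the stop and its right side lies flush on the sprung face. No gap shows at either contact. The gripper is clear of everything, so I'm handing in.

```bash
python3 -c "
from workcell import robot
print(robot.close_job())"
```

```text
the job is handed in; nothing more can be done
None
```

The green block is at the end stop and against the sprung face. The push stick stands upright on bare table near where it started, and I handed the job in at about 40 s of the 72 s allowed.

**Feed:** I gripped the stick by its handle and put its nose in the block's notch. I pressed the block onto the face before its front reached the window mark, then fed it at about 11 mm/s. The rail turned out to run about 1.7° inwards, and I followed it by force and by comparing pictures.

**Press:** the face read about 3.9–4.0 mm pushed in at the start and about 3.4–3.6 mm for most of the way. The side camera read as low as 3.0 mm near the end, where little of the face was still visible. The steady force of about 4 N pointed to roughly 3.5 mm there. I have no reading of my own from the cameras for the last 25 mm or so, only force and geometry.

**Last checks:**
- **Stop:** forward force jumped from about 4 N to 8.5 N when the block reached the stop, and the final overhead picture shows no gap there. My frame comparison hinted at up to 0.25–0.5 mm of backward creep on release, which is within its error.
- **Rail:** once the stick left, the spring eased the block back. The face is still pushed in about 0.8 mm, so the block touches it, but that is below the roughly 1 mm needed to keep the lamp on.
- **Stick and surroundings:** the stick is free and upright, and nothing else in the pictures looks moved.

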